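Uncover the rinse block, rack the dip probes, cover it again

TASK

Take the drip cover off the rinse block's rail and hang it astride the rail of the empty parking stand, centred. Then move every dip probe from its white holder into a well of the grey block, one to a well, upright with its foot right down on the well's floor; the rail is too low to lower a probe in straight, so lead it in leaning from the front and then stand it up. When all are in, hang the cover back astride the block's rail, lined up and centred over the wells; let the loose pen, forceps and label roll lie.

Things in the scene. Friction and masses are not known exactly. Their poses are not given: they have to be found in the camera images.
- probe_0: Dip probe, one of up to 4 alike, 0.12 kg: steel rod 14 mm thick, 130 mm long. Origin: centre of its flat foot; z runs up the rod. Black handle on its -x side: level arm 10 mm wide, z = 91 to 99 mm, then an upright grip tab centred on x = -65 mm, 12 mm thick in x, 22 mm wide in y, z = 91 to 138 mm. Weight nearly all in the rod. Starts upright in a holder, handle roughly towards the robot.
- probe_1: Dip probe, one of up to 4 alike, 0.12 kg: steel rod 14 mm thick, 130 mm long. Origin: centre of its flat foot; z runs up the rod. Black handle on its -x side: level arm 10 mm wide, z = 91 to 99 mm, then an upright grip tab centred on x = -65 mm, 12 mm thick in x, 22 mm wide in y, z = 91 to 138 mm. Weight nearly all in the rod. Starts upright in a holder, handle roughly towards the robot.
- probe_2: Dip probe, one of up to 4 alike, 0.12 kg: steel rod 14 mm thick, 130 mm long. Origin: centre of its flat foot; z runs up the rod. Black handle on its -x side: level arm 10 mm wide, z = 91 to 99 mm, then an upright grip tab centred on x = -65 mm, 12 mm thick in x, 22 mm wide in y, z = 91 to 138 mm. Weight nearly all in the rod. Starts upright in a holder, handle roughly towards the robot.
- probe_3: Dip probe, one of up to 4 alike, 0.12 kg: steel rod 14 mm thick, 130 mm long. Origin: centre of its flat foot; z runs up the rod. Black handle on its -x side: level arm 10 mm wide, z = 91 to 99 mm, then an upright grip tab centred on x = -65 mm, 12 mm thick in x, 22 mm wide in y, z = 91 to 138 mm. Weight nearly all in the rod. Starts upright in a holder, handle roughly towards the robot.
- holder_0: Loose white square holder, 64x64x46 mm, 0.6 kg, in which probe_0 stands at the start (empty if that probe is absent): one vertical bore in its centre, 21 mm in diameter, 40 mm deep. Origin: centre of the underside.
- holder_1: Loose white square holder, 64x64x46 mm, 0.6 kg, in which probe_1 stands at the start (empty if that probe is absent): one vertical bore in its centre, 21 mm in diameter, 40 mm deep. Origin: centre of the underside.
- holder_2: Loose white square holder, 64x64x46 mm, 0.6 kg, in which probe_2 stands at the start (empty if that probe is absent): one vertical bore in its centre, 21 mm in diameter, 40 mm deep. Origin: centre of the underside.
- holder_3: Loose white square holder, 64x64x46 mm, 0.6 kg, in which probe_3 stands at the start (empty if that probe is absent): one vertical bore in its centre, 21 mm in diameter, 40 mm deep. Origin: centre of the underside.
- rinse_block: Fixed grey rinse block, 62 (x) x 300 (y) x 46 mm (z), four wells in a row along y; its -x side faces the robot. Origin: centre of the underside. A steel rail 14 mm in diameter runs along y straight above the wells, its underside 154 mm and its top 168 mm above the bench; it has posts at y = -140 and +140 mm. A seated probe's rod ends 18 mm under the rail.
- well_0 (a point): Centre of the mouth of well 0 in the rinse block's top face, 46 mm above the bench; axes as the block's. Vertical bore, 21 mm in diameter, 40 mm deep (floor 6 mm above the bench). Wells are 66 mm apart.
- well_1 (a point): Centre of the mouth of well 1 in the rinse block's top face, 46 mm above the bench; axes as the block's. Vertical bore, 21 mm in diameter, 40 mm deep (floor 6 mm above the bench). Wells are 66 mm apart.
- well_2 (a point): Centre of the mouth of well 2 in the rinse block's top face, 46 mm above the bench; axes as the block's. Vertical bore, 21 mm in diameter, 40 mm deep (floor 6 mm above the bench). Wells are 66 mm apart.
- well_3 (a point): Centre of the mouth of well 3 in the rinse block's top face, 46 mm above the bench; axes as the block's. Vertical bore, 21 mm in diameter, 40 mm deep (floor 6 mm above the bench). Wells are 66 mm apart.
- rail_top (a point): Highest point of the rinse block's rail at mid length, 168 mm above the bench; axes as the block's (y along the rail).
- parking_stand: Fixed low stand with a rail 14 mm in diameter and 230 mm long along its y, top of the rail 77 mm above the bench; base 80x230x12 mm. Origin: centre of the underside. Empty at the start.
- park_top (a point): Highest point of the parking stand's rail at mid length, 77 mm above the bench; axes as the stand's (y along the rail).
- drip_cover: Loose aluminium drip cover, 0.15 kg: a straight channel like an upside-down U, 200 mm long (y), 36 mm wide outside and 30 mm inside (x), its roof 3 mm thick, the two side flanges hanging 30 mm (32 mm with their rolled edges) below the inner ceiling. Origin: middle of the inner ceiling, which rests on the rail; z up. Hangs on the rinse block's rail at the start.
- marker: Bystander: loose pen lying left of the parking stand, 133 mm long, 13 mm thick. Origin: centre of its underside.
- forceps: Bystander: steel forceps lying on the bench, 144 mm long, 9 mm high. Origin: centre of the underside.
- label_roll: Bystander: roll of labels lying flat, 66 mm in diameter, 26 mm high. Origin: centre of the underside.

How it is judged:
By the outcome, as a careful person would: the job done as asked, in the order asked, and still so for the second after the job is handed in, with the robot touching nothing.
Of probe_0, probe_1, probe_2, probe_3 only 2 to 4 are there at a start; the rules pass over those that are not, and their reading is None.
At some moment in a run one of holder_0, holder_1, holder_2, holder_3 may be knocked a few centimetres aside while the robot is not near it.
It also fails if it takes over 210 s, if anything falls off the work surface, if the arm or the gripper's body presses on something with over 40 N, if the wrist force passes 120 N, or if a joint passes its speed limit or range.

ROBOT

A 7-joint arm with a two-finger parallel gripper is mounted at the origin on a cart in front of the work surface, level with it; the furniture and walls round the work are solid. World frame = base frame: x ahead of the robot, y to its left, z up, the work surface at z = 0. Lengths are in mm, angles in rad, forces in N, time in s.
With the tool pointing down it reaches from about 350 to 900 mm from the base axis. Payload 8.1 kg.
Tool frame: the origin (TCP) lies between the finger pads; the fingertips stand 25 mm ahead of it and the grasp point (between the pads) lies 6 mm ahead of it; z points along the fingers, y is the line along which they close (so a half turn about z gives the same grasp; the last joint's range is limited). The gripper opens to 85 mm and grips with 20 to 120 N. Pads are 22 mm wide; open, the fingers measure 114 mm over their backs; the gripper's body (76 mm by 85 mm) begins 54 mm behind the grasp point. The pads swing forward as they close: fully open they stand 13 mm farther back than shut.
Start: joints at [1.106, 0.434, 0.025, 1.573, -0.012, 1.134, -0.075], TCP at [221.201, -584.56, 256.323] pointing down, gripper open.
Joint ranges: [-2.62, 2.62], [-0.44, 2.09], [-1.27, 1.32], [0.08, 2.57], [-1.32, 4.46], [0.12, 2], [-2.74, 2.74]. Speed limits (rad/s): [2.22, 2.22, 3.01, 3.01, 3.14, 3.14, 3.14].

INTERFACE

Orientations are given as a rotation vector (axis times angle).
In Python, from bench import bot gives the robot as it stands.
- The arm moves only by the tool servo_tool, never from a script. Its arguments are lists of equal length, an entry for each row: "dp": the shift along the tool's x, y, z in m, a list of three; "spin": the turn about the tool's z in rad. In form: {"dp": [[dx, dy, dz], ...], "spin": [spin, ...]}. A call has 1 to 20 rows; each row shifts and turns the commanded pose from where the row before left it, along the tool's axes as they then stand; what a row does not reach is not made up. A row lasts 1/12 s, in which the tool goes at most 41.7 mm and 7.16 degrees, less where a joint would pass 70% of its speed; a pose out of reach is approached as far as the arm can. A call is refused whole if a number of a shift passes 0.0417 or a number of a turn 0.125, either way. A call with a gripper value outside its range is refused whole. "gripper" is the opening, from -1 (shut) to 1 (fully open), set as the call begins (left out, the last holds). The fingers move at their own pace and stop on an object; the grip force is fixed at half the most. Time passes only in rows, so rows that do not move let the fingers close. It gives the time, the measured TCP pose, the force, the opening and the grip force at its end, in the units of the state.
- bot.sense(): the state, without advancing time (a new reading comes with each control period).
- bot.camera(name): name is "scene" or "top" or "wrist"; returns (picture, depth): 480x640x3 uint8, blue, green, red; 480x640 float32, mm along the optical axis (not along the pixel's ray), 0 where there is no reading.
- bot.get_calibration(name): a dict with "vertical_fov" (degrees; the focal length in pixels is half the picture's height over the tangent of half this angle, whatever the lens; pixels are square), "cx", "cy" (the principal point, pixels), "pose" (4x4, takes a point from camera to world coordinates). Camera axes: x right, y up, looking along -z (the intrinsics and any distortion apply to the point x, -y, -z); pixel columns grow to the right and rows downward; lengths in mm; the calibration is good to about 2 mm. A picture is of the moment at which its call begins: read the wrist's pose just before it. get_calibration takes no time and is no camera call; for the wrist camera it gives the pose at the moment of the call.
- bot.close_job(): hands the job in; it is judged then, once.
The state is a dict: "time_s": time; "joint_positions": joint angles; "qd": joint speeds; "tau": joint torques, N m; "position": TCP position; "tcp_rot": TCP orientation; "wrist_force": force on the tool from outside, world axes, zero at the start; "moment": the same for the moment, N m; "finger_gap": finger opening in mm; "grip_force": force on a finger pad.
Only numpy, scipy, OpenCV 4.12 (cv2) and the standard library are available. Lean on these libraries where they do the work, as an engineer would, in place of code of your own. Each camera call takes 0.05 s, during which the arm holds its last target. There are 200 camera calls.

## Working session

There is one attempt and no reset: what is moved stays moved. The work goes in short steps, Python scripts to look and compute and a tool call to move; the robot and the scene stay as the last step left them, time stands still between calls to the robot, and variables do not carry over. Pictures are saved under pics/ and viewed, at most 14 in all, crops included, and the job is handed in when it is done.

Besides the shell and the picture viewer there is one more tool, called after "Emit:" as a command line: name --pt "numbers of a row" for each row, then --argument value for the rest. servo_tool: Moves the arm, as the interface text tells. Its arguments: {"type":"object","properties":{"dp":{"type":"array","items":{"type":"array","items":{"type":"number"}}},"spin":{"type":"array","items":{"type":"number"}},"gripper":{"type":"number"}},"required":["dp","spin"]}

```bash
ls; mkdir -p pics; cat > h.py <<'E'
import numpy as np, cv2
from bench import bot
from scipy.spatial.transform import Rotation as R
def snap(n,f):
    c=bot.get_calibration(n); p,d=bot.camera(n); cv2.imwrite('pics/'+f+'.png',p); np.savez('pics/'+f+'.npz',p=p,d=d,**{k:np.array(v) for k,v in c.items()}); return p,d,c
def cloud(f):
    z=np.load('pics/'+f+'.npz',allow_pickle=True); d=z['d']; fl=240/np.tan(np.radians(z['vertical_fov'])/2)
    v,u=np.mgrid[0:480,0:640]; X=np.stack([(u-z['cx'])/fl*d,-(v-z['cy'])/fl*d,-d],-1)
    T=z['pose']; W=X@T[:3,:3].T+T[:3,3]; W[d==0]=np.nan; return W,z['p']
def st():
    s=bot.sense(); print(round(s['time_s'],2),np.round(s['position'],1),np.round(R.from_rotvec(s['tcp_rot']).as_matrix().ravel(),3),'F',np.round(s['wrist_force'],1),'gap',round(s['finger_gap'],1),s['grip_force'])
E
python3 - <<'E'
from h import *
st()
for n in('top','scene'):
    p,d,c=snap(n,n+'0'); print({k:(np.round(v,3).tolist() if k=='pose' else v) for k,v in c.items()},(d==0).mean())
E
```

```text
pics
0.0 [ 221.  -584.1  255.5] [ 0.935  0.354 -0.001  0.354 -0.935  0.001 -0.    -0.002 -1.   ] F [-1.  -0.5  0.1] gap 85.3 0.0
{'vertical_fov': 44.60751013180686, 'cx': 308.5318760577313, 'cy': 223.94324707052792, 'pose': [[0.011, 0.868, -0.496, -248.846], [-1.0, 0.005, -0.013, -24.011], [-0.009, 0.496, 0.868, 1494.496], [0.0, 0.0, 0.0, 1.0]]} 0.0042903645833333335
{'vertical_fov': 47.84209196398778, 'cx': 320.2135601853095, 'cy': 242.95906090782253, 'pose': [[-0.458, 0.471, -0.753, -412.28], [-0.889, -0.253, 0.382, 499.57], [-0.011, 0.845, 0.535, 816.118], [0.0, 0.0, 0.0, 1.0]]} 0.007356770833333333
```

View pics/top0.png

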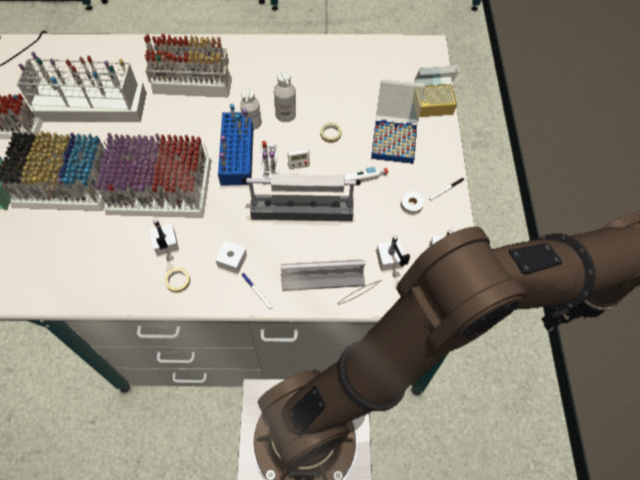

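View pics/scene0.png

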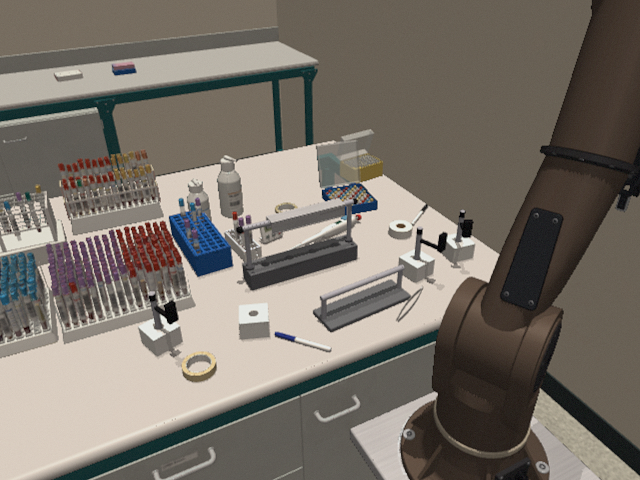

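```bash
python3 - <<'E'
from h import *
for f in('top0','scene0'):
    W,p=cloud(f); P=W.reshape(-1,3); ok=(P[:,0]>250)&(P[:,0]<750)&(abs(P[:,1])<600)&(P[:,2]>-20)&(P[:,2]<240)
    print(f,'bench z',np.nanmedian(P[(abs(P[:,2])<12)&(P[:,0]>300)&(P[:,0]<700)&(abs(P[:,1])<400)][:,2]))
    # heightmap
    s=1; H=np.zeros((500,1200),np.float32)
    Q=P[ok]; np.maximum.at(H,(np.int32(Q[:,0]-250),np.int32(Q[:,1]+600)),Q[:,2])
    I=cv2.applyColorMap(np.uint8(np.clip(cv2.dilate(H,np.ones((3,3))),0,190)/190*255),cv2.COLORMAP_JET)
    I=I[::-1,::-1].copy() # up=x far, left=+y
    for y in range(-600,601,100): cv2.putText(I,str(y),(599-y,495),0,.4,(255,255,255)); cv2.line(I,(599-y,0),(599-y,499),(90,90,90))
    for x in range(300,750,100): cv2.putText(I,str(x),(2,749-x),0,.4,(255,255,255)); cv2.line(I,(0,749-x),(1199,749-x),(90,90,90))
    cv2.imwrite(f'pics/h_{f}.png',cv2.resize(I[:,150:1150],(800,400)))
E
python3 -c "
import cv2,numpy as np
cv2.imwrite('pics/hh.png',cv2.resize(np.vstack([cv2.imread('pics/h_top0.png'),cv2.imread('pics/h_scene0.png')]),(750,600)))"
```

```text
top0 bench z 0.04475628172008328
scene0 bench z 1.8481427110590403
```

View pics/hh.png

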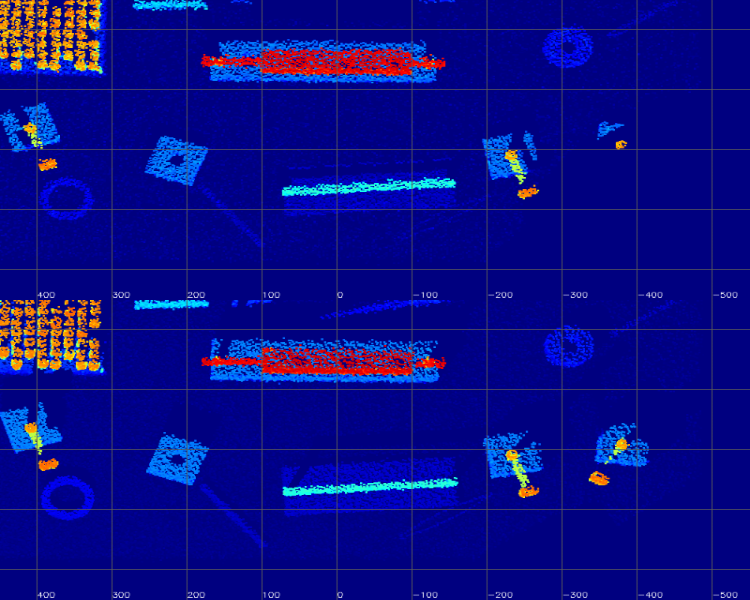

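```bash
cat >> h.py <<'E'
def sel(W,x,y,z):
    P=W.reshape(-1,3); return P[(P[:,0]>x[0])&(P[:,0]<x[1])&(P[:,1]>y[0])&(P[:,1]<y[1])&(P[:,2]>z[0])&(P[:,2]<z[1])]
def rect(P):
    r=cv2.minAreaRect(P[:,:2].astype(np.float32)); return np.round(r[0],1),np.round(r[1],1),round(r[2],1),'med',np.round(np.median(P,0),1),len(P)
def line(P):
    a,b=np.polyfit(P[:,1],P[:,0],1); return 'x=%.1f%+.4f*y yrange'%(b,a),np.round(np.percentile(P[:,1],[1,99]),1),'z',round(np.median(P[:,2]),1)
E
python3 - <<'E'
from h import *
for f in('top0','scene0'):
    W,p=cloud(f); print(f)
    print('block',rect(sel(W,(570,700),(-160,200),(38,54))))
    print('rail',line(sel(W,(600,690),(-160,-105),(155,175))),line(sel(W,(600,690),(105,190),(155,175))))
    C=sel(W,(600,700),(-110,110),(166,180)); print('cover',rect(C),line(C))
    C=sel(W,(400,500),(-180,90),(66,84)); print('park',rect(C),line(C))
    for n,c in dict(L=(400,560),E=(210,460),R1=(-240,460),R2=(-380,480)).items():
        x,y=(c[1]-80,c[1]+60),(c[0]-60,c[0]+60)
        if n=='L': x,y=(440,590),(365,470)
        for k,zz in dict(hold=(38,52),rod=(126,137),tab=(137,148),arm=(92,110)).items():
            Q=sel(W,x,y,zz)
            if len(Q)>5: print(n,k,rect(Q))
E
```

```text
top0
block (array([647.7,  19.2]), array([300. ,  70.5]), 89.3, 'med', array([643.6,  20.5,  45.4]), 1791)
rail ('x=647.0+0.0264*y yrange', array([-142.8, -106.6]), 'z', np.float64(164.9)) ('x=647.0+0.0008*y yrange', array([105.9, 179.6]), 'z', np.float64(166.4))
cover (array([646.3,  -0.8]), array([218.4,  41.6]), 90.0, 'med', array([646.5,  -2.4, 170.6]), 818) ('x=646.4+0.0082*y yrange', array([-101.8,  100.4]), 'z', np.float64(170.6))
park (array([439.6, -41.5]), array([ 18.3, 229.7]), 4.0, 'med', array([437.5, -40.1,  74.9]), 440) ('x=434.6-0.0703*y yrange', array([-153.4,   70.3]), 'z', np.float64(74.9))
L hold (array([538.9, 411.3]), array([69. , 65.2]), 18.4, 'med', array([539.3, 402.4,  45.7]), 308)
L rod (array([506.8, 396.7]), array([81. , 20.6]), 18.3, 'med', array([532.4, 404.8, 132. ]), 36)
L tab (array([506.3, 394.3]), array([76.3, 20.9]), 13.8, 'med', array([476.3, 388.2, 141.8]), 47)
L arm (array([503.2, 394.2]), array([70.6, 19.9]), 16.5, 'med', array([513.4, 402.1, 104.3]), 55)
E hold (array([482.4, 215.7]), array([67.1, 68.8]), 69.6, 'med', array([481.1, 214.1,  45
[... 1896 characters left out ...]
), array([79.1, 21.7]), 23.9, 'med', array([ 431.9, -245.3,  131.3]), 58)
R1 tab (array([ 462.6, -247.6]), array([78.4, 25.5]), 13.7, 'med', array([ 431.5, -250. ,  141.8]), 58)
R1 arm (array([ 461. , -242.8]), array([78.5, 19.9]), 20.6, 'med', array([ 463.9, -241.9,  104.7]), 136)
R2 hold (array([ 508.8, -381. ]), array([67.2, 65.6]), 81.9, 'med', array([ 497.4, -376.1,   47.3]), 323)
R2 rod (array([ 480.1, -362.8]), array([21.4, 80.6]), 64.8, 'med', array([ 454.1, -355.2,  132. ]), 59)
R2 tab (array([ 478.4, -367.4]), array([22.2, 79.2]), 56.3, 'med', array([ 452.5, -350.5,  142.9]), 61)
R2 arm (array([ 481.5, -364.4]), array([22.2, 82.1]), 64.8, 'med', array([ 480.6, -360.2,  105.7]), 69)
```

Emit:
servo_tool --pt "0 0 -0.004" --pt "0 0 -0.004" --pt "0 0 -0.004" --pt "0 0 -0.004" --pt "0 0 -0.004" --pt "0 0 -0.004" --pt "0 0 -0.004" --pt "0 0 -0.004" --pt "0 0 0" --pt "0 0 0" --pt "0 0 0" --pt "0 0 0" --pt "0 0 0" --spin '[-0.1,-0.1,-0.1,-0.1,-0.1,-0.1,-0.1,-0.1,-0.1,-0.1,-0.1,-0.1,-0.01]' --gripper 1

```text
time_s: 1.18
position: [221.0, -584.4, 287.8]
tcp_rot: [-2.215, -2.227, -0.001]
wrist_force: [-0.1, 0.5, -0.3]
finger_gap: 85.2
grip_force: 0.0
```

Emit:
servo_tool --pt "0.02 0.015 0" --pt "0.02 0.015 0" --pt "0.02 0.015 0" --pt "0.02 0.015 0" --pt "0.02 0.015 0" --pt "0.02 0.015 0" --pt "0.02 0.015 0" --pt "0.02 0.015 0" --pt "0.02 0.015 0" --pt "0.02 0.015 0" --pt "0.02 0.015 0" --pt "0.02 0.015 0" --pt "0.02 0.015 0" --pt "0.02 0.015 0" --pt "0.02 0.015 0" --pt "0.02 0.015 0" --pt "0.02 0.015 0" --pt "0.02 0.015 0" --pt "0.02 0.015 0" --pt "0.02 0.015 0" --spin '[0,0,0,0,0,0,0,0,0,0,0,0,0,0,0,0,0,0,0,0]'

```text
time_s: 2.85
position: [521.3, -183.2, 288.1]
tcp_rot: [-2.224, -2.218, 0.0]
wrist_force: [0.1, -0.2, -0.8]
finger_gap: 85.8
grip_force: 0.0
```

Emit:
servo_tool --pt "0.0183 0.0125 0" --pt "0.0183 0.0125 0" --pt "0.0183 0.0125 0" --pt "0.0183 0.0125 0" --pt "0.0183 0.0125 0" --pt "0.0183 0.0125 0" --pt "0.0183 0.0125 0" --pt "0.0183 0.0125 0" --pt "0.0183 0.0125 0" --pt "0.0183 0.0125 0" --pt "0 0 0" --pt "0 0 0" --spin '[0,0,0,0,0,0,0,0,0,0,0,0]'

```text
time_s: 3.85
position: [645.7, 0.3, 287.6]
tcp_rot: [-2.22, -2.222, 0.0]
wrist_force: [-0.2, 0.2, 0.1]
finger_gap: 85.2
grip_force: 0.0
```

```bash
python3 - <<'E'
from h import *
st(); snap('wrist','w1'); snap('top','top1')
W,p=cloud('w1'); C=sel(W,(590,700),(-120,150),(163,182)); print(rect(C),line(C)); print(rect(sel(W,(570,720),(-200,220),(38,54))))
W,p=cloud('top1')
for k,zz in dict(hold=(38,52),rod=(126,137),tab=(137,148),arm=(92,110)).items():
    print(k,rect(sel(W,(400,550),(-440,-310),zz)))
E
```

```text
3.85 [6.457e+02 3.000e-01 2.876e+02] [-0.001  1.    -0.001  1.     0.001  0.001  0.001 -0.001 -1.   ] F [-0.2  0.2  0.1] gap 85.2 0.0
(array([648.1,   5.6]), array([251.1,  36.1]), 89.4, 'med', array([648.3,  22.8, 169.9]), 20235) ('x=648.0+0.0110*y yrange', array([-109.8,  126.7]), 'z', np.float64(169.9))
(array([648.2,  12.6]), array([291.2,  62.2]), 89.4, 'med', array([632.1, 119.9,  45.1]), 5344)
hold (array([ 508.4, -378.9]), array([65.8, 70.9]), 84.3, 'med', array([ 510.5, -384.9,   45. ]), 346)
rod (array([ 479.4, -365. ]), array([20.5, 77.8]), 58.9, 'med', array([ 502.7, -372.7,  133. ]), 45)
tab (array([ 477.9, -362.3]), array([20.4, 70.1]), 62.4, 'med', array([ 452. , -347.5,  143. ]), 40)
arm (array([ 479.3, -360.6]), array([21.1, 74.6]), 65.3, 'med', array([ 488.9, -367.1,  103.3]), 67)
```

View pics/w1.png

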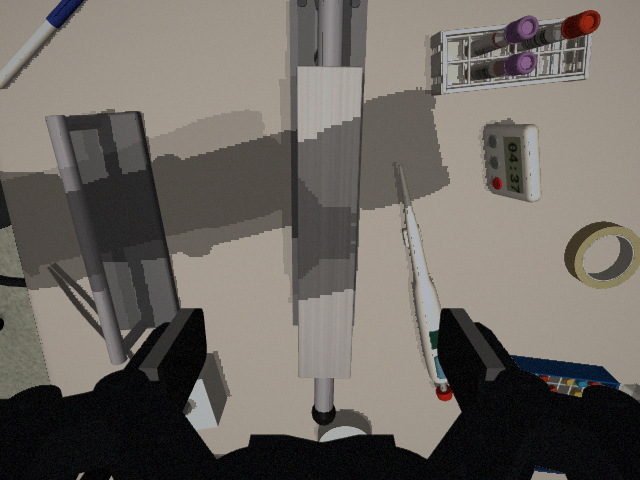

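Emit:
servo_tool --pt "0 0.0018 0.012" --pt "0 0 0.012" --pt "0 0 0.012" --pt "0 0 0.012" --pt "0 0 0.012" --pt "0 0 0.012" --pt "0 0 0.012" --pt "0 0 0.012" --pt "0 0 0.012" --pt "0 0 0.012" --pt "0 0 0.002" --pt "0 0 0" --spin '[0.008,0,0,0,0,0,0,0,0,0,0,0]'

```text
time_s: 4.95
position: [646.9, -1.2, 165.1]
tcp_rot: [-2.228, -2.213, 0.002]
wrist_force: [-0.1, -0.4, 0.2]
finger_gap: 85.4
grip_force: 0.0
```

Emit:
servo_tool --pt "0 0 0" --pt "0 0 0" --pt "0 0 0" --pt "0 0 0" --pt "0 0 0" --pt "0 0 0" --pt "0 0 0" --pt "0 0 0" --pt "0 0 0" --pt "0 0 0" --pt "0 0 0" --pt "0 0 0" --spin '[0,0,0,0,0,0,0,0,0,0,0,0]' --gripper -1

```text
time_s: 5.95
position: [648.0, -1.1, 167.1]
tcp_rot: [2.229, 2.213, 0.002]
wrist_force: [-1.0, -0.5, 5.8]
finger_gap: 34.9
grip_force: 60.5
```

Emit:
servo_tool --pt "0 0 -0.005" --pt "0 0 -0.01" --pt "0 0 -0.01" --pt "0 0 -0.01" --pt "0 0 -0.01" --pt "0 0 -0.01" --pt "0 0 -0.01" --pt "0 0 -0.005" --pt "0 0 0" --pt "0 0 0" --spin '[0,0,0,0,0,0,0,0,0,0]'

```text
time_s: 6.78
position: [647.5, -1.2, 236.5]
tcp_rot: [2.229, 2.213, 0.0]
wrist_force: [0.4, 0.0, -1.4]
finger_gap: 34.9
grip_force: 59.9
```

```bash
python3 - <<'E'
from h import *
st(); snap('wrist','w2')
W,p=cloud('w2'); C=sel(W,(610,690),(-125,125),(228,252)); print(rect(C),line(C)); snap('top','top2'); W,p=cloud('top2'); C=sel(W,(610,690),(-125,125),(228,252)); print(rect(C),line(C),np.percentile(C,[2,50,98],axis=0))
E
```

```text
6.78 [647.5  -1.2 236.5] [ 0.007  1.     0.     1.    -0.007 -0.    -0.     0.    -1.   ] F [ 0.4  0.  -1.4] gap 34.9 59.94743049144745
(array([642.5,  30. ]), array([ 68.1, 137.9]), 9.9, 'med', array([647.2,  42.7, 239.4]), 54718) ('x=646.9+0.0077*y yrange', array([-33.7,  96.9]), 'z', np.float64(239.4))
(array([640.8,  34.3]), array([133.3,  53.2]), 87.5, 'med', array([642.4,  50.3, 238.6]), 548) ('x=642.5+0.0213*y yrange', array([-30.5, 100.1]), 'z', np.float64(238.6)) [[626.13939637 -30.47682227 229.10821138]
 [642.3726026   50.34500959 238.59303911]
 [665.11510284  98.50329716 244.64834492]]
```

Emit:
servo_tool --pt "0 -0.01 0" --pt "-0.003 -0.015 0" --pt "-0.003 -0.015 0" --pt "-0.003 -0.015 0" --pt "-0.003 -0.015 0" --pt "-0.003 -0.015 0" --pt "-0.003 -0.015 0" --pt "-0.003 -0.015 0" --pt "-0.003 -0.015 0" --pt "-0.003 -0.015 0" --pt "-0.003 -0.015 0" --pt "-0.003 -0.015 0" --pt "-0.003 -0.015 0" --pt "-0.003 -0.015 0" --pt "-0.003 -0.005 0" --pt "0 0 0" --pt "0 0 0" --pt "0 0 0" --spin '[0,0,0,0,0,0,0,0,0,0,0,0,0,0,0,-0.04,-0.037,0]'

```text
time_s: 8.38
position: [437.4, -41.8, 236.2]
tcp_rot: [2.141, 2.299, 0.0]
wrist_force: [0.3, 0.2, -2.3]
finger_gap: 35.1
grip_force: 60.0
```

```bash
python3 - <<'E'
from h import *
st()
W,p=cloud('w1'); C=sel(W,(400,480),(-180,90),(66,84)); print('park',rect(C),line(C))
snap('wrist','w3');W,p=cloud('w3'); C=sel(W,(400,480),(-180,90),(66,84)); print('park',rect(C),line(C)); C=sel(W,(400,480),(-180,90),(230,250)); print(line(C))
E
```

```text
8.38 [437.4 -41.8 236.2] [-0.071  0.997  0.     0.997  0.071 -0.    -0.     0.    -1.   ] F [ 0.3  0.2 -2.3] gap 35.1 60.01358896493912
park (array([439.9, -44.7]), array([ 15.2, 230.4]), 4.4, 'med', array([441.1, -27.4,  74.3]), 4635) ('x=438.9-0.0741*y yrange', array([-155.4,   68.8]), 'z', np.float64(74.3))
  return _methods._mean(a, axis=axis, dtype=dtype,
  ret = um.true_divide(
Traceback (most recent call last):
  File "h.py", line 17, in line
    a,b=np.polyfit(P[:,1],P[:,0],1); return 'x=%.1f%+.4f*y yrange'%(b,a),np.round(np.percentile(P[:,1],[1,99]),1),'z',round(np.median(P[:,2]),1)
        ~~~~~~~~~~^^^^^^^^^^^^^^^^^
TypeError: expected non-empty vector for x
```

Emit:
servo_tool --pt "-0.001 0.0015 0.012" --pt "0 0 0.012" --pt "0 0 0.012" --pt "0 0 0.012" --pt "0 0 0.012" --pt "0 0 0.012" --pt "0 0 0.012" --pt "0 0 0.012" --pt "0 0 0.012" --pt "0 0 0.012" --pt "0 0 0.01" --pt "0 0 0.01" --pt "0 0 0.008" --pt "0 0 0.005" --pt "0 0 0.005" --pt "0 0 0" --pt "0 0 0" --spin '[0,0,0,0,0,0,0,0,0,0,0,0,0,0,0,0,0]'

```text
time_s: 9.85
position: [438.8, -42.6, 78.3]
tcp_rot: [-2.142, -2.298, 0.0]
wrist_force: [-0.6, -0.3, -2.6]
finger_gap: 35.4
grip_force: 60.0
```

Emit:
servo_tool --pt "0 0 0.001" --pt "0 0 0.001" --pt "0 0 0" --pt "0 0 0" --spin '[0,0,0,0]'

```text
time_s: 10.18
position: [438.9, -42.6, 76.5]
tcp_rot: [2.142, 2.297, 0.0]
wrist_force: [0.1, -0.4, -1.0]
finger_gap: 34.9
grip_force: 60.0
```

Emit:
servo_tool --pt "0 0 0.001" --pt "0 0 0" --pt "0 0 0" --pt "0 0 0" --pt "0 0 0" --pt "0 0 0" --pt "0 0 0" --pt "0 0 0" --spin '[0,0,0,0,0,0,0,0]' --gripper 1

```text
time_s: 10.85
position: [438.7, -42.6, 75.3]
tcp_rot: [-2.142, -2.298, 0.0]
wrist_force: [-0.1, 0.0, -0.1]
finger_gap: 85.4
grip_force: 0.0
```

Emit:
servo_tool --pt "0 0 -0.01" --pt "0 0 -0.018" --pt "0 0 -0.018" --pt "0 0 -0.018" --pt "0 0 -0.018" --pt "0 0 -0.018" --pt "0 0 -0.018" --pt "0 0 -0.018" --pt "0 0 -0.018" --pt "0 0 -0.018" --pt "0 0 0" --spin '[0,0,0,0,0,0,0,0,0,0,0]'

```text
time_s: 11.77
position: [440.2, -42.2, 251.1]
tcp_rot: [2.139, 2.295, 0.005]
wrist_force: [0.8, 0.0, 0.0]
finger_gap: 85.5
grip_force: 0.0
```

```bash
python3 - <<'E'
from h import *
st()
for n in('wrist','top'):
    snap(n,n[0]+'4');W,p=cloud(n[0]+'4'); C=sel(W,(400,480),(-180,90),(72,90)); print(rect(C),line(C))
    for e in((-180,-146),(61,90)):
        C=sel(W,(400,480),e,(65,90)); print(np.round(np.percentile(C[:,1],[2,98]),1) if len(C)>3 else 0)
snap('scene','s4'); W,p=cloud('s4'); C=sel(W,(400,480),(-180,90),(72,90)); print(rect(C),line(C))
E
```

```text
11.77 [440.2 -42.2 251.1] [-0.07   0.998  0.005  0.998  0.07  -0.001 -0.001  0.005 -1.   ] F [0.8 0.  0. ] gap 85.5 0.0
(array([438.6, -44.5]), array([ 36.5, 230.2]), 3.8, 'med', array([437.5, -26.4,  78.9]), 13302) ('x=435.5-0.0660*y yrange', array([-149.5,   65.7]), 'z', np.float64(78.9))
[-158.7 -146.4]
[61.2 70.1]
(array([433.7,  33.4]), array([39.9, 79. ]), 3.8, 'med', array([432.2,  29.3,  78.9]), 349) ('x=434.4-0.0517*y yrange', array([-5.3, 71.2]), 'z', np.float64(78.9))
0
[61.8 72.8]
(array([439.2, -42.7]), array([ 43.8, 230.2]), 4.0, 'med', array([435.1, -35.1,  81. ]), 1127) ('x=433.5-0.0648*y yrange', array([-152.7,   67.8]), 'z', np.float64(81.0))
```

View pics/w4.png

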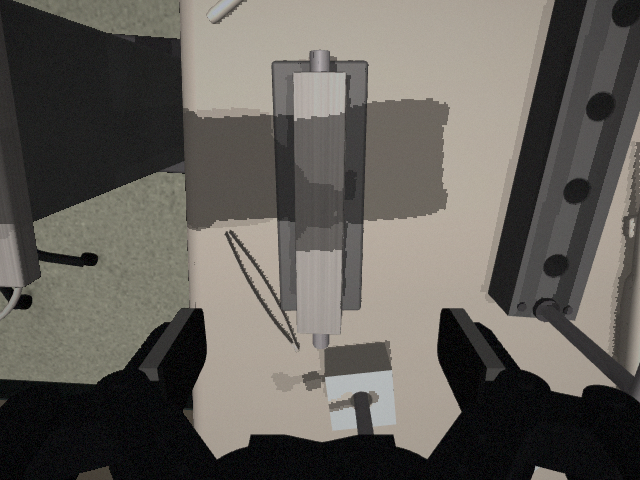

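Emit:
servo_tool --pt "0 0 0" --pt "0 0 0" --pt "0 0 0" --pt "0 0 0" --pt "0 0 0" --pt "0 0 0" --pt "0 0 0" --pt "0 0 0" --pt "0 0 0" --pt "0 0 0" --pt "0 0 0" --pt "0 0 0" --spin '[0.12,0.12,0.12,0.12,0.12,0.12,0.12,0.12,0.12,0.12,0.12,0.04]'

```text
time_s: 12.92
position: [438.0, -42.5, 246.3]
tcp_rot: [-3.112, -0.429, 0.003]
wrist_force: [-0.3, -0.4, 0.3]
finger_gap: 85.4
grip_force: 0.0
```

Emit:
servo_tool --pt "-0.0067 0.0198 0" --pt "-0.0067 0.0198 0" --pt "-0.0067 0.0198 0" --pt "-0.0067 0.0198 0" --pt "-0.0067 0.0198 0" --pt "-0.0067 0.0198 0" --pt "-0.0067 0.0198 0" --pt "-0.0067 0.0198 0" --pt "-0.0067 0.0198 0" --pt "-0.0067 0.0198 0" --pt "0 0 0" --pt "0 0 0" --spin '[0,0,0,0,0,0,0,0,0,0,0,0]'

```text
time_s: 13.92
position: [428.4, -252.0, 246.2]
tcp_rot: [-3.11, -0.436, 0.003]
wrist_force: [-0.0, 0.2, -0.2]
finger_gap: 85.3
grip_force: 0.0
```

```bash
python3 - <<'E'
from h import *
st(); print(np.round(bot.sense()['joint_positions'],2)); p,d,c=snap('wrist','w5'); print(np.round(c['pose'],2).tolist())
W,p=cloud('w5')
for k,zz in dict(hold=(38,52),hi=(120,155),tab=(137,150),arm=(92,110)).items():
    C=sel(W,(380,580),(-310,-170),zz); print(k,rect(C) if len(C)>5 else 0)
E
```

```text
13.92 [ 428.4 -252.   246.2] [ 0.961  0.275 -0.002  0.275 -0.961  0.001 -0.002 -0.001 -1.   ] F [-0.   0.2 -0.2] gap 85.3 0.0
[ 0.59  0.25 -0.2   1.88  0.06  1.02 -0.93]
[[0.28, 0.92, 0.29, 502.71], [-0.96, 0.26, 0.08, -232.09], [-0.0, -0.31, 0.95, 362.82], [0.0, 0.0, 0.0, 1.0]]
hold (array([ 492.5, -234.9]), array([64.2, 64.1]), 11.0, 'med', array([ 497.6, -231.6,   45.1]), 6245)
hi (array([ 462.6, -246.6]), array([77.9, 22. ]), 18.9, 'med', array([ 436.8, -251.6,  136.4]), 1625)
tab (array([ 431.6, -257.3]), array([12.2, 21.8]), 18.9, 'med', array([ 432.4, -257.1,  142.7]), 794)
arm (array([ 466.9, -244.8]), array([67.1, 21.7]), 19.4, 'med', array([ 459. , -247.1,  103.8]), 1301)
```

View pics/w5.png

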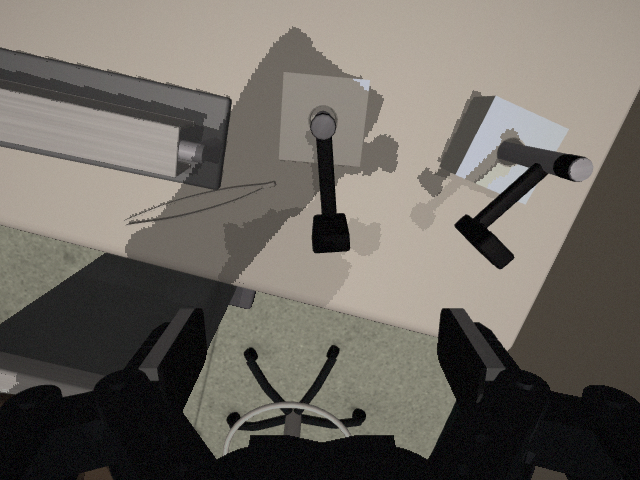

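Emit:
servo_tool --pt "0 0 0" --pt "0.0008 0.0056 0.006" --pt "0 0 0.01" --pt "0 0 0.01" --pt "0 0 0.01" --pt "0 0 0.01" --pt "0 0 0.01" --pt "0 0 0.01" --pt "0 0 0.01" --pt "0 0 0.01" --pt "0 0 0.01" --pt "0 0 0" --spin '[-0.05,0,0,0,0,0,0,0,0,0,0,0]'

```text
time_s: 14.97
position: [430.8, -256.0, 149.2]
tcp_rot: [-3.097, -0.517, 0.004]
wrist_force: [0.3, -0.1, -0.3]
finger_gap: 85.4
grip_force: 0.0
```

Emit:
servo_tool --pt "0 0 0" --pt "0 0 0" --pt "0 0 0" --pt "0 0 0" --pt "0 0 0" --pt "0 0 0" --pt "0 0 0" --pt "0 0 0" --pt "0 0 0" --pt "0 0 0" --pt "0 0 0" --pt "0 0 0" --spin '[0,0,0,0,0,0,0,0,0,0,0,0]' --gripper -1

```text
time_s: 15.97
position: [431.7, -256.7, 151.7]
tcp_rot: [3.098, 0.517, 0.0]
wrist_force: [-2.2, -0.3, 6.4]
finger_gap: 20.2
grip_force: 58.7
```

Emit:
servo_tool --pt "0 0 -0.005" --pt "0 0 -0.01" --pt "0 0 -0.01" --pt "0 0 -0.01" --pt "0 0 -0.01" --pt "0 0 -0.01" --pt "0 0 -0.005" --pt "0 0 0" --pt "0 0 0" --spin '[0,0,0,0,0,0,0,0,0]'

```text
time_s: 16.72
position: [431.9, -256.5, 211.6]
tcp_rot: [3.098, 0.517, 0.001]
wrist_force: [0.1, -0.4, -2.1]
finger_gap: 20.2
grip_force: 58.9
```

```bash
python3 - <<'E'
from h import *
st(); snap('wrist','w6'); snap('scene','s6')
W,p=cloud('w6')
for z in range(70,220,15):
    C=sel(W,(380,580),(-330,-150),(z,z+15)); print(z,np.round(np.median(C,0),1) if len(C)>5 else 0,len(C))
E
cd pics; python3 -c "
import cv2;import numpy as np
a=cv2.imread('w6.png')[:300];b=cv2.resize(cv2.imread('s6.png')[150:350,320:560],None,fx=1.5,fy=1.5)[:300]
cv2.imwrite('c6.png',cv2.resize(np.hstack([a,b]),(800,240)))"
```

```text
16.72 [ 431.9 -256.5  211.6] [ 0.946  0.325  0.001  0.325 -0.946 -0.     0.     0.001 -1.   ] F [ 0.1 -0.4 -2.1] gap 20.2 58.87078285217285
70 [ 448.2 -155.3   74.9] 362
85 [ 497.9 -234.    86.8] 28
100 [ 498.2 -233.2  109.6] 9
115 [ 498.1 -234.8  121.9] 15
130 [ 498.3 -235.   139.7] 20
145 [ 438.9 -249.2  158.1] 73
160 [ 455.  -248.4  163.3] 3159
175 [ 437.  -255.6  183.5] 936
190 [ 437.6 -251.3  198.2] 5292
205 [ 437.6 -251.4  212.4] 2100
```

View pics/c6.png

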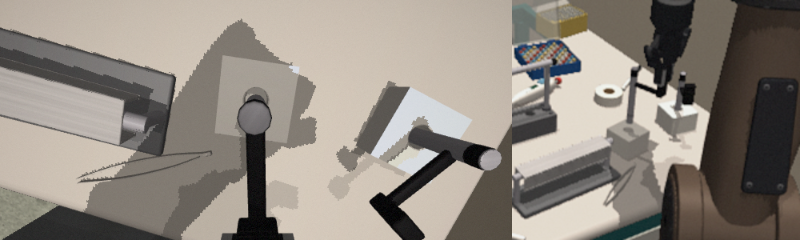

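Emit:
servo_tool --pt "0 0 -0.005" --pt "0 0 0" --pt "0 0 0" --pt "0 0 0" --pt "0.0058 -0.0176 0" --pt "0.0058 -0.0176 0" --pt "0.0058 -0.0176 0" --pt "0.0058 -0.0176 0" --pt "0.0058 -0.0176 0" --pt "0.0058 -0.0176 0" --pt "0.0058 -0.0176 0" --pt "0.0058 -0.0176 0" --pt "0.0058 -0.0176 0" --pt "0.0058 -0.0176 0" --pt "0 0 0" --spin '[0.1,0.1,0.1,0.04,0,0,0,0,0,0,0,0,0,0,0]'

```text
time_s: 18.07
position: [492.2, -76.8, 215.8]
tcp_rot: [-3.139, 0.007, 0.0]
wrist_force: [-0.0, 0.3, -1.5]
finger_gap: 20.2
grip_force: 58.9
```

Emit:
servo_tool --pt "0 0 0.008" --pt "0 0 0.01" --pt "0 0 0.01" --pt "0 0 0.01" --pt "0 0 0.01" --pt "0 0 0.01" --pt "0 0 0.008" --pt "0 0 0.003" --pt "0 0 0" --pt "0 0 0" --spin '[0,0,0,0,0,0,0,0,0,0]'

```text
time_s: 18.9
position: [491.2, -81.0, 147.1]
tcp_rot: [3.141, -0.015, -0.001]
wrist_force: [0.2, 1.0, -1.6]
finger_gap: 20.4
grip_force: 59.0
```

Emit:
servo_tool --pt "0 0 0.002" --pt "0 0 0.002" --pt "0 0 0.002" --pt "0 0 0.002" --pt "0 0 0" --spin '[0,0,0,0,0]'

```text
time_s: 19.32
position: [488.3, -81.5, 142.5]
tcp_rot: [3.14, -0.016, -0.007]
wrist_force: [-30.3, -0.3, 62.5]
finger_gap: 20.3
grip_force: 68.6
```

Emit:
servo_tool --pt "0 0 -0.0045" --pt "0 0 0" --pt "-0.0036 0 0.002" --pt "-0.0036 0 0.002" --pt "-0.0036 0 0.002" --pt "-0.0036 0 0.002" --pt "-0.0036 0 0.002" --pt "-0.0036 0 0.0023" --pt "-0.0036 0 0.0023" --pt "-0.0036 0 0.0023" --pt "-0.003 0 0.002" --pt "0 0 0" --spin '[0,0,0,0,0,0,0,0,0,0,0,0]'

```text
time_s: 20.32
position: [460.5, -80.4, 125.1]
tcp_rot: [-3.141, 0.014, -0.004]
wrist_force: [-0.8, 0.7, 7.5]
finger_gap: 20.2
grip_force: 63.5
```

Emit:
servo_tool --pt "0 0 -0.005" --pt "0 0 -0.01" --pt "0 0 -0.01" --pt "0 0 -0.01" --pt "0 0 -0.01" --pt "0 0 -0.01" --pt "0 0 -0.01" --pt "0 0 -0.005" --pt "0 0 0" --pt "0 0 0" --spin '[0,0,0,0,0,0,0,0,0,0]'

```text
time_s: 21.15
position: [459.7, -80.7, 195.1]
tcp_rot: [3.141, -0.015, 0.001]
wrist_force: [-0.2, -0.1, -2.2]
finger_gap: 20.1
grip_force: 62.6
```

```bash
cat >> h.py <<'E'
def crops(f,s,box):
    a=cv2.resize(cv2.imread(f'pics/w{s}.png'),(400,300)); x0,y0,x1,y1=box
    b=cv2.resize(cv2.imread(f'pics/s{s}.png')[y0:y1,x0:x1],(400,300)); cv2.imwrite(f'pics/{f}.png',np.hstack([a,b]))
def rod(W,cx,cy,zs):
    for z in zs:
        C=sel(W,(cx-60,cx+60),(cy-15,cy+15),(z,z+10)); print(z,np.round(np.percentile(C,[5,50,95],axis=0)[:,:2],1).tolist() if len(C)>5 else 0,len(C))
E
python3 - <<'E'
from h import *
st(); snap('wrist','w7'); snap('scene','s7'); crops('c7','7',(270,120,510,300))
for f in('w7','s7'):
    W,p=cloud(f); s=bot.sense()['position']; rod(W,s[0]+60,s[1],range(50,200,20))
E
```

```text
21.15 [459.7 -80.7 195.1] [ 1.    -0.009  0.001 -0.009 -1.    -0.     0.001  0.    -1.   ] F [-0.2 -0.1 -2.2] gap 20.1 62.57735252380371
50 [[459.5, -95.1], [460.4, -73.0], [461.8, -66.8]] 99
70 [[459.3, -94.9], [460.5, -89.0], [555.0, -76.9]] 113
90 [[547.0, -87.4], [549.7, -81.9], [551.2, -76.4]] 75
110 [[542.6, -87.9], [545.6, -82.0], [546.8, -76.5]] 98
130 [[538.4, -87.7], [541.2, -82.0], [542.7, -76.4]] 138
150 [[469.9, -88.3], [489.3, -82.1], [535.8, -75.7]] 3025
170 [[465.4, -92.4], [467.0, -81.5], [533.5, -68.6]] 1402
190 [[468.3, -93.1], [522.2, -81.9], [529.4, -68.1]] 2423
50 0 0
70 [[520.6, -83.6], [544.9, -77.7], [550.7, -74.1]] 16
90 [[538.0, -85.0], [541.2, -78.7], [547.6, -74.4]] 17
110 [[534.1, -84.8], [536.8, -78.4], [542.0, -73.8]] 17
130 [[528.4, -83.6], [532.2, -76.3], [539.0, -74.4]] 17
150 [[460.6, -86.6], [487.7, -76.8], [529.6, -69.3]] 67
170 [[460.1, -82.4], [524.4, -75.7], [529.3, -73.9]] 15
190 [[462.1, -93.2], [465.5, -91.3], [493.1, -81.3]] 12
```

View pics/c7.png

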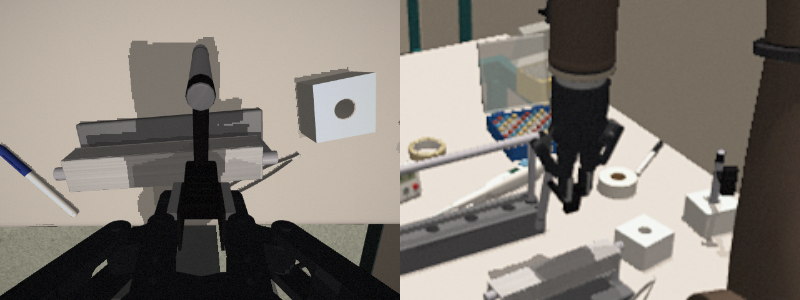

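```bash
python3 - <<'E'
from h import *
def ortho(f,z,x0,x1,y0,y1,s=2):
    q=np.load(f'pics/{f}.npz'); fl=240/np.tan(np.radians(q['vertical_fov'])/2); T=np.linalg.inv(q['pose'])
    xs=x1-np.arange(int((x1-x0)*s))/s; ys=y1-np.arange(int((y1-y0)*s))/s
    Y,X=np.meshgrid(ys,xs); P=np.stack([X,Y,np.full_like(X,z),np.ones_like(X)],-1)@T.T
    u=q['cx']+fl*P[...,0]/-P[...,2]; v=q['cy']-fl*P[...,1]/-P[...,2]
    return cv2.remap(q['p'],u.astype(np.float32),v.astype(np.float32),cv2.INTER_LINEAR)
ims=[ortho(f,46,600,700,-150,190) for f in('top2','scene0','w4','s7')]
I=np.vstack(ims)
for i in range(4):
    for y in (-81,-15,51,117): cv2.circle(I,(int((190-y)*2),i*200+int((700-647)*2)),21,(0,0,255),1)
cv2.imwrite('pics/o1.png',cv2.resize(I,(510,600)))
E
```

```text
(no output)
```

View pics/o1.png

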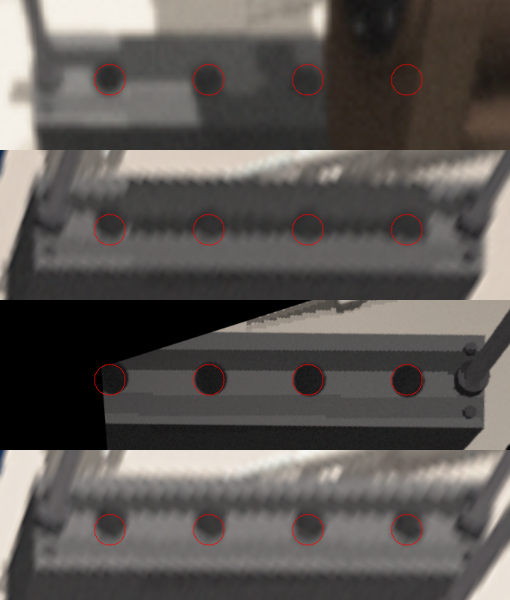

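Emit:
servo_tool --pt "0.005 0 0" --pt "0.01 0 0.001" --pt "0.01 0 0.002" --pt "0.01 0 0.002" --pt "0.01 0 0.002" --pt "0.01 0 0.002" --pt "0.01 0 0.002" --pt "0.01 0 0.002" --pt "0.01 0 0.002" --pt "0.01 0 0" --pt "0 0 0" --pt "0 0 0" --spin '[0,0,0,0,0,0,0,0,0,0,0,0]'

```text
time_s: 22.25
position: [555.0, -81.5, 179.8]
tcp_rot: [-3.141, 0.014, 0.0]
wrist_force: [-0.1, 0.3, -1.0]
finger_gap: 20.3
grip_force: 62.6
```

```bash
python3 - <<'E'
from h import *
st(); snap('wrist','w8'); snap('scene','s8'); crops('c8','8',(250,180,400,293))
for f in('w8','s8'):
    W,p=cloud(f); s=bot.sense()['position']; rod(W,s[0]+70,s[1],range(50,150,15))
E
```

```text
22.25 [555.  -81.5 179.8] [ 1.    -0.009 -0.    -0.009 -1.     0.    -0.    -0.    -1.   ] F [-0.1  0.3 -1. ] gap 20.3 62.565178871154785
50 0 0
65 [[641.2, -89.3], [643.5, -77.1], [644.7, -75.7]] 18
80 [[639.8, -88.6], [643.2, -82.1], [644.0, -76.6]] 53
95 [[637.8, -88.3], [640.7, -82.6], [642.1, -77.1]] 97
110 [[634.6, -88.5], [637.4, -82.5], [638.8, -77.1]] 124
125 [[566.5, -92.3], [568.0, -83.1], [635.6, -73.2]] 439
140 [[564.4, -89.7], [595.9, -82.8], [631.2, -75.5]] 1757
50 [[616.5, -95.1], [640.5, -79.3], [660.8, -69.0]] 27
65 [[633.4, -83.7], [636.3, -77.9], [641.8, -74.7]] 14
80 [[630.5, -85.8], [633.4, -78.3], [642.6, -74.5]] 16
95 [[627.8, -86.1], [632.6, -80.5], [637.0, -75.5]] 16
110 [[623.2, -84.8], [627.7, -78.3], [633.8, -75.7]] 19
125 [[615.5, -84.1], [625.1, -77.1], [632.3, -73.5]] 19
140 [[583.5, -83.9], [613.9, -78.3], [626.3, -73.0]] 37
```

View pics/c8.png

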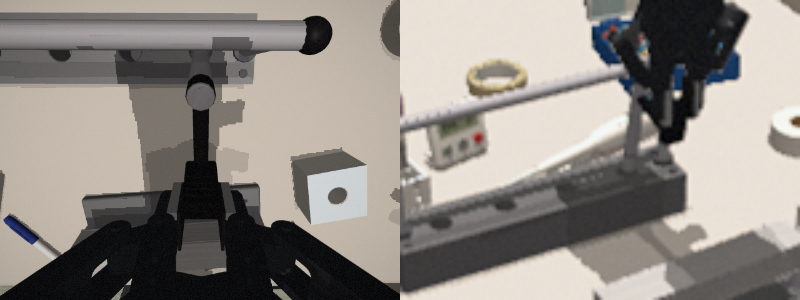

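Emit:
servo_tool --pt "0.0015 -0.0005 0.004" --pt "0.001 0 0.004" --pt "0.001 0 0.004" --pt "0.001 0 0.004" --pt "0.0005 0 0.002" --pt "0 0 0" --spin '[0,0,0,0,0,0]'

```text
time_s: 22.85
position: [559.3, -81.1, 161.2]
tcp_rot: [-3.142, 0.014, 0.002]
wrist_force: [0.1, -0.1, -1.2]
finger_gap: 20.2
grip_force: 62.6
```

Emit:
servo_tool --pt "0.0007 0 0.003" --pt "0.0007 0 0.003" --pt "0.0007 0 0.003" --pt "0.0007 0 0.003" --pt "0 0 0" --spin '[0,0,0,0,0]'

```text
time_s: 23.27
position: [561.9, -81.2, 149.1]
tcp_rot: [3.142, -0.015, -0.002]
wrist_force: [-0.4, 0.3, -1.8]
finger_gap: 20.4
grip_force: 62.5
```

Emit:
servo_tool --pt "0.003 0 0.002" --pt "0.003 0 0.001" --pt "0.003 0 0.001" --pt "0.003 0 0.001" --pt "0.002 0 0" --pt "0.002 0 0" --pt "0 0 0" --spin '[0,0,0,0,0,0,0]'

```text
time_s: 23.85
position: [577.2, -81.1, 144.7]
tcp_rot: [-3.141, 0.014, 0.005]
wrist_force: [-6.6, 0.3, 3.8]
finger_gap: 20.2
grip_force: 63.7
```

Emit:
servo_tool --pt "0.002 0 0" --pt "0.002 0 0" --pt "0.002 0 0" --pt "0.001 0 0" --pt "0 0 0" --spin '[0,0,0,0,0]'

```text
time_s: 24.27
position: [582.2, -82.1, 146.4]
tcp_rot: [3.14, -0.016, -0.01]
wrist_force: [-21.2, -0.2, 29.0]
finger_gap: 20.5
grip_force: 67.4
```

```bash
python3 - <<'E'
from h import *
st(); snap('wrist','w9'); snap('scene','s9'); crops('c9','9',(250,180,400,293))
for f in('w9','s9'):
    W,p=cloud(f); s=bot.sense()['position']; rod(W,s[0]+70,s[1],range(50,150,15))
E
```

```text
24.27 [582.2 -82.1 146.4] [ 1.    -0.01  -0.006 -0.01  -1.    -0.001 -0.006  0.002 -1.   ] F [-21.2  -0.2  29. ] gap 20.5 67.3689329624176
50 [[652.5, -88.6], [654.8, -83.4], [655.6, -78.1]] 31
65 [[651.8, -88.6], [654.2, -83.0], [654.9, -78.3]] 39
80 [[651.0, -88.7], [653.3, -83.5], [654.1, -78.0]] 58
95 [[594.2, -87.7], [612.0, -83.4], [628.1, -78.9]] 1996
110 [[651.6, -87.0], [652.2, -83.7], [652.7, -79.9]] 44
125 [[592.2, -96.6], [592.5, -71.6], [593.1, -67.6]] 282
140 [[592.2, -96.6], [592.6, -71.7], [593.1, -67.5]] 385
50 [[616.8, -86.8], [643.6, -80.6], [661.6, -69.0]] 29
65 [[641.0, -86.4], [644.9, -80.0], [648.2, -74.7]] 14
80 [[640.4, -85.4], [643.0, -79.1], [649.9, -75.4]] 17
95 [[601.4, -82.1], [632.3, -78.7], [645.8, -76.2]] 23
110 [[635.9, -88.7], [641.6, -79.0], [649.1, -74.7]] 22
125 0 4
140 0 0
```

Emit:
servo_tool --pt "0.001 0 -0.0015" --pt "0.001 0 -0.0005" --pt "0 0 0" --pt "0 0 0" --spin '[0,0,0,0]'

```text
time_s: 24.7
position: [585.4, -81.2, 147.9]
tcp_rot: [3.141, -0.015, -0.006]
wrist_force: [-14.0, 1.0, 16.3]
finger_gap: 20.3
grip_force: 66.5
```

Emit:
servo_tool --pt "0 0 0" --pt "0 0 0" --pt "0 0 0" --pt "0 0 0" --pt "0 0 0" --pt "0 0 0" --spin '[0,0,0,0,0,0]' --gripper 0

```text
time_s: 25.2
position: [587.6, -81.4, 146.8]
tcp_rot: [3.142, -0.015, 0.0]
wrist_force: [-1.0, -1.0, 0.6]
finger_gap: 42.9
grip_force: 0.0
```

Emit:
servo_tool --pt "0 0 -0.005" --pt "0 0 -0.015" --pt "0 0 -0.015" --pt "0 0 -0.015" --pt "0 0 -0.015" --pt "0 0 -0.015" --pt "0 0 -0.015" --pt "0 0 0" --pt "0 0 0" --spin '[0,0,0,0,0,0,0,0,0]'

```text
time_s: 25.95
position: [587.9, -81.4, 242.8]
tcp_rot: [3.141, -0.015, 0.003]
wrist_force: [-0.2, -0.2, -1.3]
finger_gap: 42.7
grip_force: 0.0
```

```bash
python3 - <<'E'
from h import *
st(); snap('wrist','w10'); snap('scene','s10'); snap('top','t10'); crops('c10','10',(250,180,400,293))
for f in('w10','s10'):
    W,p=cloud(f); rod(W,645,-81,range(50,150,15)); 
    for zz in((90,110),(137,150)):
        C=sel(W,(560,600),(-110,-50),zz); print(rect(C) if len(C)>4 else 0)
E
```

```text
25.95 [587.9 -81.4 242.8] [ 1.    -0.009  0.002 -0.009 -1.    -0.     0.002  0.    -1.   ] F [-0.2 -0.2 -1.3] gap 42.7 0.0
50 [[653.9, -88.2], [655.9, -83.0], [656.4, -79.2]] 10
65 [[653.9, -87.8], [655.3, -83.4], [655.7, -78.9]] 14
80 [[654.4, -86.6], [655.2, -83.0], [655.5, -79.7]] 12
95 [[589.2, -87.6], [610.5, -82.9], [631.2, -78.0]] 1108
110 [[588.3, -92.4], [588.9, -82.9], [653.5, -73.2]] 178
125 [[587.8, -92.0], [588.6, -82.8], [654.2, -73.2]] 250
140 [[585.2, -92.1], [586.7, -82.5], [588.2, -73.0]] 212
(array([593.4, -82.5]), array([13., 22.]), 1.4, 'med', array([590.8, -82.9, 102.8]), 391)
(array([582.9, -82.5]), array([21.6, 11.8]), 89.8, 'med', array([583.6, -82.8, 141.3]), 748)
50 [[620.0, -88.0], [647.0, -79.6], [667.8, -70.4]] 30
65 [[641.3, -85.3], [644.9, -80.2], [653.9, -76.7]] 18
80 [[641.6, -84.9], [644.9, -80.0], [648.2, -75.8]] 16
95 [[602.8, -86.9], [627.1, -78.1], [648.2, -74.6]] 20
110 [[586.9, -86.5], [645.3, -79.2], [651.0, -71.3]] 21
125 [[587.0, -84.6], [642.3, -77.5], [648.3, -71.1]] 18
140 [[585.2, -91.5], [587.1, -82.4], [588.4, -72.3]] 9
(array([579.2, -80. ]), array([21.8, 12.6]), 76.8, 'med', array([579.8, -77. , 104.2]), 35)
(array([581.4, -80.7]), array([23.9, 13.9]), 86.9, 'med', array([580.6, -80.3, 142.5]), 48)
```

View pics/c10.png

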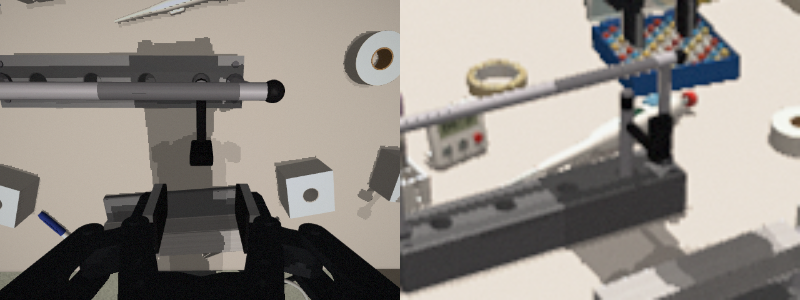

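Emit:
servo_tool --pt "-0.0098 0.0192 0" --pt "-0.0098 0.0192 0" --pt "-0.0098 0.0192 0" --pt "-0.0098 0.0192 0" --pt "-0.0098 0.0192 0" --pt "-0.0098 0.0192 0" --pt "-0.0098 0.0192 0" --pt "-0.0098 0.0192 0" --pt "-0.0098 0.0192 0" --pt "-0.0098 0.0192 0" --pt "-0.0098 0.0192 0" --pt "-0.0098 0.0192 0" --pt "-0.0098 0.0192 0" --pt "-0.0098 0.0192 0" --pt "0 0 0" --pt "0 0 0" --pt "0 0 0" --pt "0 0 0" --pt "0 0 0" --pt "0 0 0" --spin '[0,0,0,0,0,0,0,0,0,0,0,0,0,0,0.115,0.115,0.115,0.115,0,0]'

```text
time_s: 27.77
position: [447.5, -348.6, 241.2]
tcp_rot: [-3.057, 0.725, 0.002]
wrist_force: [1.9, -0.3, -0.0]
finger_gap: 42.8
grip_force: 0.0
```

```bash
cat >> h.py <<'E'
def tabs(f,x,y):
    W,p=cloud(f)
    for k,zz in dict(hold=(38,52),hi=(120,155),tab=(136,150),arm=(92,110)).items():
        C=sel(W,x,y,zz); print(f,k,rect(C) if len(C)>5 else 0)
E
python3 - <<'E'
from h import *
st(); print(np.round(bot.sense()['joint_positions'],2)); snap('wrist','w11'); snap('top','t11'); snap('scene','s11')
for f in ('w11','t11','s11'): tabs(f,(400,590),(-450,-310))
E
```

```text
27.77 [ 447.5 -348.6  241.2] [ 0.894 -0.449 -0.001 -0.449 -0.894  0.001 -0.001  0.    -1.   ] F [ 1.9 -0.3 -0. ] gap 42.8 0.0
[ 0.59  0.36 -0.03  1.73  0.01  1.05 -1.48]
w11 hold (array([ 510.1, -382.3]), array([64.1, 64.3]), 83.8, 'med', array([ 515.3, -386.4,   45.1]), 6496)
w11 hi (array([ 482.6, -366.2]), array([21.9, 77.8]), 65.2, 'med', array([ 457.9, -358. ,  136.9]), 1675)
w11 tab (array([ 481.1, -366.6]), array([21.6, 76.2]), 63.3, 'med', array([ 453.9, -353.1,  142.7]), 902)
w11 arm (array([ 480. , -366.1]), array([21.7, 53.2]), 62.9, 'med', array([ 479.1, -365.9,  103.9]), 1370)
t11 hold (array([ 506.1, -399.2]), array([32.1, 69.8]), 73.5, 'med', array([ 498.4, -398.6,   44.5]), 185)
t11 hi (array([ 477. , -366.8]), array([13.7, 78.4]), 61.2, 'med', array([ 448.6, -354. ,  135. ]), 63)
t11 tab (array([ 475. , -365.6]), array([11.5, 73.5]), 62.6, 'med', array([ 448.9, -353.1,  141.4]), 28)
t11 arm (array([ 476.7, -364. ]), array([12.9, 72.7]), 65.3, 'med', array([ 487.8, -368.8,  104. ]), 49)
s11 hold (array([ 512. , -380.3]), array([70.7, 71.9]), 83.3, 'med', array([ 501.6, -371.6,   47.2]), 360)
s11 hi (array([ 478.7, -366.4]), array([22.7, 82.5]), 58.7, 'med', array([ 454. , -352.3,  134.8]), 153)
s11 tab (array([ 478.6, -366.5]), array([22.6, 82.4]), 58.5, 'med', array([ 454.4, -351.2,  142. ]), 68)
s11 arm (array([ 477.8, -366. ]), array([23.1, 78.1]), 58.6, 'med', array([ 483.2, -362.2,  105.9]), 64)
```

Emit:
servo_tool --pt "0.0068 0.0012 0.001" --pt "0 0 0.01" --pt "0 0 0.01" --pt "0 0 0.01" --pt "0 0 0.01" --pt "0 0 0.01" --pt "0 0 0.01" --pt "0 0 0.01" --pt "0 0 0.01" --pt "0 0 0.01" --pt "0 0 0" --spin '[-0.02,0,0,0,0,0,0,0,0,0,0]'

```text
time_s: 28.83
position: [452.3, -352.4, 148.6]
tcp_rot: [-3.062, 0.699, 0.005]
wrist_force: [-0.7, 0.9, -0.8]
finger_gap: 42.8
grip_force: 0.0
```

Emit:
servo_tool --pt "0 0 0" --pt "0 0 0" --pt "0 0 0" --pt "0 0 0" --pt "0 0 0" --pt "0 0 0" --pt "0 0 0" --pt "0 0 0" --spin '[0,0,0,0,0,0,0,0]' --gripper -1

```text
time_s: 29.5
position: [453.2, -353.1, 151.3]
tcp_rot: [3.062, -0.7, 0.0]
wrist_force: [-1.8, 1.2, 4.2]
finger_gap: 20.6
grip_force: 59.7
```

Emit:
servo_tool --pt "0 0 -0.005" --pt "0 0 -0.01" --pt "0 0 -0.01" --pt "0 0 -0.01" --pt "0 0 -0.01" --pt "0 0 -0.01" --pt "0 0 -0.01" --pt "0 0 -0.005" --pt "0 0 0" --pt "0 0 0" --spin '[0,0,0,0,0,0,0,0,0,0]'

```text
time_s: 30.33
position: [453.3, -353.0, 221.1]
tcp_rot: [3.062, -0.7, 0.001]
wrist_force: [0.3, -0.4, -1.8]
finger_gap: 20.3
grip_force: 59.2
```

Emit:
servo_tool --pt "0 0 0" --pt "0 0 0" --pt "0.0032 -0.0188 0" --pt "0.0032 -0.0188 0" --pt "0.0032 -0.0188 0" --pt "0.0032 -0.0188 0" --pt "0.0032 -0.0188 0" --pt "0.0032 -0.0188 0" --pt "0.0032 -0.0188 0" --pt "0.0032 -0.0188 0" --pt "0.0032 -0.0188 0" --pt "0.0032 -0.0188 0" --pt "0.0032 -0.0188 0" --pt "0.0032 -0.0188 0" --pt "0.0032 -0.0188 0" --pt "0.0032 -0.0188 0" --pt "0.0032 -0.0188 0" --pt "0.0032 -0.0188 0" --pt "0.0032 -0.0188 0" --pt "0.0032 -0.0188 0" --spin '[-0.11,-0.11,-0.11,-0.11,0,0,0,0,0,0,0,0,0,0,0,0,0,0,0,0]'

```text
time_s: 32.0
position: [519.7, -15.9, 220.2]
tcp_rot: [3.142, -0.015, -0.002]
wrist_force: [-0.4, -0.1, -1.4]
finger_gap: 20.2
grip_force: 59.2
```

Emit:
servo_tool --pt "-0.003 0 0.008" --pt "-0.003 0 0.01" --pt "-0.003 0 0.01" --pt "0 0 0.01" --pt "0 0 0.01" --pt "0 0 0.01" --pt "0 0 0.01" --pt "0 0 0.007" --pt "0 0 0" --pt "0 0 0" --spin '[0,0,0,0,0,0,0,0,0,0]'

```text
time_s: 32.83
position: [510.7, -16.8, 145.6]
tcp_rot: [3.141, -0.014, -0.001]
wrist_force: [-2.7, 0.0, 3.6]
finger_gap: 20.4
grip_force: 59.8
```

Emit:
servo_tool --pt "0 0 0.001" --pt "-0.0036 0 0.002" --pt "-0.0036 0 0.002" --pt "-0.0036 0 0.002" --pt "-0.0036 0 0.002" --pt "-0.0036 0 0.002" --pt "-0.0036 0 0.0023" --pt "-0.0036 0 0.0023" --pt "-0.0036 0 0.0023" --pt "-0.003 0 0.002" --pt "0 0 0" --spin '[0,0,0,0,0,0,0,0,0,0,0]'

```text
time_s: 33.75
position: [479.8, -16.4, 126.3]
tcp_rot: [-3.142, 0.015, -0.003]
wrist_force: [-2.3, 0.1, 9.4]
finger_gap: 20.7
grip_force: 62.0
```

Emit:
servo_tool --pt "0 0 -0.005" --pt "0 0 -0.01" --pt "0 0 -0.01" --pt "0 0 -0.01" --pt "0 0 -0.01" --pt "0 0 -0.01" --pt "0 0 -0.01" --pt "0 0 -0.005" --pt "0 0 0" --pt "0 0 0" --spin '[0,0,0,0,0,0,0,0,0,0]'

```text
time_s: 34.58
position: [479.3, -16.5, 196.2]
tcp_rot: [3.141, -0.015, 0.001]
wrist_force: [0.6, 0.4, -1.8]
finger_gap: 20.2
grip_force: 60.8
```

```bash
python3 - <<'E'
from h import *
st(); snap('wrist','w12'); snap('scene','s12')
for f in('w12','s12'):
    W,p=cloud(f); s=bot.sense()['position']; rod(W,s[0]+75,s[1],range(65,150,15))
E
```

```text
34.58 [479.3 -16.5 196.2] [ 1.    -0.009  0.    -0.009 -1.    -0.     0.     0.    -1.   ] F [ 0.6  0.4 -1.8] gap 20.2 60.81657528877258
65 [[570.5, -24.0], [573.0, -18.7], [573.9, -13.7]] 33
80 [[565.0, -25.5], [569.8, -19.5], [571.5, -12.9]] 72
95 [[564.1, -24.7], [567.1, -19.2], [568.6, -13.2]] 78
110 [[561.1, -24.6], [564.0, -18.9], [565.6, -13.1]] 92
125 [[558.2, -24.5], [561.0, -19.1], [562.4, -13.4]] 119
140 [[555.0, -24.6], [558.1, -19.0], [559.6, -13.1]] 147
65 [[558.9, -20.3], [564.1, -16.2], [567.1, -12.2]] 10
80 [[556.5, -22.8], [560.6, -15.5], [564.2, -11.3]] 18
95 [[554.0, -21.3], [558.4, -15.0], [566.2, -11.2]] 16
110 [[552.0, -22.5], [555.4, -16.1], [561.9, -11.4]] 18
125 [[546.5, -18.7], [551.9, -14.2], [560.2, -11.9]] 18
140 [[536.9, -20.3], [548.8, -13.9], [554.9, -11.6]] 17
```

Emit:
servo_tool --pt "0.004 -0.001 0" --pt "0.008 -0.001 0.001" --pt "0.0095 -0.001 0.002" --pt "0.0095 0 0.002" --pt "0.0095 0 0.002" --pt "0.0095 0 0.002" --pt "0.0095 0 0.002" --pt "0.0095 0 0.002" --pt "0.0085 0 0.002" --pt "0 0 0" --pt "0 0 0" --spin '[0,0,0,0,0,0,0,0,0,0,0]'

```text
time_s: 35.6
position: [556.9, -14.2, 180.7]
tcp_rot: [-3.142, 0.015, 0.001]
wrist_force: [0.2, 0.3, -1.5]
finger_gap: 20.6
grip_force: 60.8
```

```bash
python3 - <<'E'
from h import *
st(); snap('wrist','w13'); snap('scene','s13')
for f in('w13','s13'):
    W,p=cloud(f); s=bot.sense()['position']; rod(W,s[0]+75,s[1],range(65,125,15))
E
```

```text
35.6 [556.9 -14.2 180.7] [ 1.    -0.009 -0.001 -0.009 -1.     0.    -0.001 -0.    -1.   ] F [ 0.2  0.3 -1.5] gap 20.6 60.815616846084595
65 [[641.4, -23.6], [643.2, -22.6], [644.7, -9.9]] 13
80 [[640.1, -22.5], [642.9, -16.5], [644.1, -10.4]] 28
95 [[638.3, -22.5], [641.4, -16.5], [642.6, -10.8]] 94
110 [[635.6, -22.2], [638.5, -16.7], [639.9, -10.9]] 119
65 [[636.3, -21.5], [638.9, -12.1], [644.8, -7.7]] 16
80 [[631.5, -18.4], [635.3, -12.4], [643.8, -9.3]] 13
95 [[629.2, -17.3], [631.6, -12.2], [636.9, -8.9]] 13
110 [[626.7, -19.8], [629.3, -12.0], [637.3, -8.6]] 18
```

Emit:
servo_tool --pt "0.0015 -0.0008 0.004" --pt "0.001 0 0.004" --pt "0.001 0 0.004" --pt "0.001 0 0.004" --pt "0.0005 0 0.002" --pt "0 0 0" --spin '[0,0,0,0,0,0]'

```text
time_s: 36.2
position: [561.5, -13.5, 162.3]
tcp_rot: [3.142, -0.015, -0.002]
wrist_force: [-0.3, -0.2, -1.6]
finger_gap: 20.2
grip_force: 60.8
```

Emit:
servo_tool --pt "0.0007 0 0.003" --pt "0.0007 0 0.003" --pt "0.0007 0 0.003" --pt "0.0007 0 0.003" --pt "0 0 0" --spin '[0,0,0,0,0]'

```text
time_s: 36.62
position: [564.1, -13.5, 150.2]
tcp_rot: [3.141, -0.015, -0.002]
wrist_force: [-0.7, 0.2, -2.3]
finger_gap: 20.3
grip_force: 60.9
```

Emit:
servo_tool --pt "0.003 0 0.002" --pt "0.003 0 0.001" --pt "0.003 0 0.001" --pt "0.003 0 0" --pt "0.002 0 0" --pt "0.002 0 0" --pt "0 0 0" --spin '[0,0,0,0,0,0,0]'

```text
time_s: 37.2
position: [579.4, -13.6, 146.5]
tcp_rot: [3.141, -0.015, -0.005]
wrist_force: [-4.5, 0.8, 0.6]
finger_gap: 20.7
grip_force: 61.6
```

Emit:
servo_tool --pt "0.002 0 0" --pt "0.002 0 -0.001" --pt "0.002 0 -0.001" --pt "0.001 0 0" --pt "0 0 0" --spin '[0,0,0,0,0]'

```text
time_s: 37.62
position: [586.3, -13.7, 148.7]
tcp_rot: [3.141, -0.015, -0.005]
wrist_force: [-6.6, 0.1, 2.7]
finger_gap: 20.3
grip_force: 62.2
```

```bash
python3 - <<'E'
from h import *
st(); snap('wrist','w14')
for f in('w14',):
    W,p=cloud(f); s=bot.sense()['position']; rod(W,s[0]+72,s[1],range(50,125,15))
E
```

```text
37.62 [586.3 -13.7 148.7] [ 1.    -0.009 -0.003 -0.009 -1.    -0.    -0.003  0.    -1.   ] F [-6.6  0.1  2.7] gap 20.3 62.23906874656677
50 [[654.7, -20.7], [656.7, -16.0], [657.4, -10.8]] 26
65 [[654.1, -21.5], [656.5, -15.9], [657.1, -11.1]] 28
80 [[653.8, -21.1], [656.1, -15.7], [656.7, -10.8]] 36
95 [[599.9, -20.0], [614.6, -15.4], [627.8, -11.0]] 1627
110 [[655.2, -19.2], [655.7, -16.1], [656.1, -12.3]] 29
```

Emit:
servo_tool --pt "0 0 0" --pt "0 0 0" --pt "0 0 0" --pt "0 0 0" --pt "0 0 0" --pt "0 0 0" --spin '[0,0,0,0,0,0]' --gripper 0

```text
time_s: 38.17
position: [587.8, -13.7, 149.1]
tcp_rot: [-3.142, 0.015, -0.001]
wrist_force: [0.2, -0.5, 0.0]
finger_gap: 42.5
grip_force: 0.0
```

Emit:
servo_tool --pt "0 0 -0.005" --pt "0 0 -0.015" --pt "0 0 -0.015" --pt "0 0 -0.015" --pt "0 0 -0.015" --pt "0 0 -0.015" --pt "0 0 -0.015" --pt "0 0 0" --pt "0 0 0" --spin '[0,0,0,0,0,0,0,0,0]'

```text
time_s: 38.92
position: [588.0, -13.6, 244.9]
tcp_rot: [3.142, -0.015, 0.003]
wrist_force: [1.1, -0.6, -0.1]
finger_gap: 42.4
grip_force: 0.0
```

```bash
python3 - <<'E'
from h import *
st(); snap('wrist','w15'); snap('top','t15');snap('scene','s15')
W,p=cloud('w15'); rod(W,645,-15,range(50,150,15)); 
for y in(-81,-15):
  for zz in((90,110),(137,150)):
    C=sel(W,(560,600),(y-25,y+25),zz); print(rect(C) if len(C)>4 else 0)
tabs('t15',(430,600),(350,480)); tabs('s15',(430,600),(350,480))
E
```

```text
38.92 [588.  -13.6 244.9] [ 1.    -0.009  0.002 -0.009 -1.    -0.     0.002  0.    -1.   ] F [ 1.1 -0.6 -0.1] gap 42.4 0.0
50 0 5
65 0 3
80 [[657.4, -18.7], [657.6, -15.9], [658.1, -13.1]] 6
95 [[592.3, -20.5], [612.8, -15.3], [632.2, -10.6]] 979
110 [[591.4, -24.8], [592.2, -15.1], [592.6, -5.5]] 151
125 [[591.6, -24.2], [592.4, -15.7], [657.7, -6.3]] 272
140 [[585.2, -24.9], [589.0, -15.1], [592.0, -5.8]] 507
(array([581.4, -76.5]), array([36.1, 22.8]), 7.3, 'med', array([575.5, -78.3,  95.7]), 1016)
0
(array([595. , -15.3]), array([22. ,  9.9]), 89.5, 'med', array([593.3, -15.1, 104. ]), 293)
(array([586.6, -15.4]), array([12.1, 21.7]), 0.1, 'med', array([587.5, -15.1, 142.7]), 789)
t15 hold (array([537.3, 410.3]), array([70.2, 64.5]), 17.8, 'med', array([539.1, 402.7,  45.9]), 312)
t15 hi (array([506.5, 399.8]), array([82.9, 21.3]), 23.4, 'med', array([477.3, 390.1, 136.9]), 104)
t15 tab (array([504.7, 398.9]), array([77.2, 21.1]), 23.4, 'med', array([477.8, 388.8, 141.3]), 58)
t15 arm (array([506.6, 401.1]), array([75.7, 21.2]), 25.1, 'med', array([516.6, 402.1, 104.1]), 62)
s15 hold (array([538.2, 408.5]), array([70.6, 65.5]), 18.2, 'med', array([527.2, 415. ,  47.4]), 600)
s15 hi (array([505.2, 398.7]), array([81. , 22.7]), 24.7, 'med', array([476.1, 391.3, 134.3]), 231)
s15 tab (array([505.8, 397.6]), array([81.1, 21.9]), 23.2, 'med', array([477.1, 389.6, 142. ]), 105)
s15 arm (array([506.5, 399.1]), array([77.6, 22.5]), 25.6, 'med', array([510.2, 399.8, 105.5]), 144)
```

```bash
python3 - <<'E'
from h import *
for f in('t15','s15','s12','s10'): 
    W,p=cloud(f)
    for y in(-81,-15):
        C=sel(W,(565,605),(y-25,y+25),(132,150)); print(f,y,rect(C) if len(C)>4 else len(C))
crops('c15','15',(250,180,400,293))
E
```

```text
t15 -81 0
t15 -15 0
s15 -81 (array([567.6, -75.8]), array([ 3.9, 17.2]), 1.8, 'med', array([567.1, -71.5, 132.6]), 5)
s15 -15 (array([585.8, -13.1]), array([20.1, 23.3]), 29.7, 'med', array([583.3, -13. , 141.5]), 69)
s12 -81 1
s12 -15 0
s10 -81 (array([581.4, -80.7]), array([23.9, 13.9]), 86.9, 'med', array([580. , -80. , 140.7]), 60)
s10 -15 0
```

View pics/c15.png

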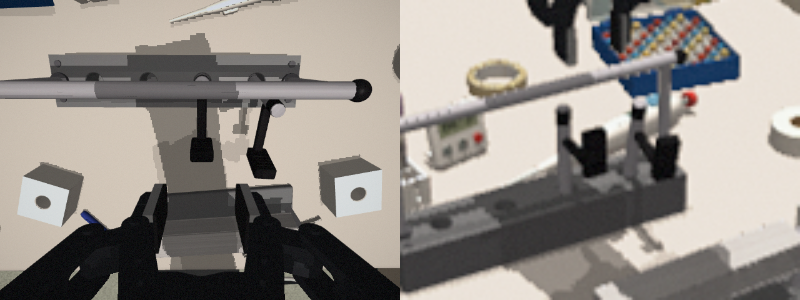

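```bash
python3 - <<'E'
from h import *
for f in('w15','s15'):
    W,p=cloud(f)
    for z in range(80,152,8):
        C=sel(W,(535,655),(-110,-50),(z,z+8)); print(f,z,rect(C) if len(C)>4 else len(C))
E
```

```text
w15 80 (array([574.7, -76.3]), array([ 9.9, 23. ]), 20.9, 'med', array([574.8, -70.9,  86.9]), 25)
w15 88 (array([597.1, -82.6]), array([21.2, 67.2]), 80.3, 'med', array([582.7, -77.8,  93.7]), 646)
w15 96 (array([596.7, -82.6]), array([21.2, 70.2]), 80.9, 'med', array([605.8, -80.6,  98.9]), 843)
w15 104 (array([596. , -82.9]), array([21.5, 73.6]), 81.3, 'med', array([571.5, -77.8, 108.2]), 268)
w15 112 (array([597.5, -74.4]), array([72.4, 23.1]), 7.7, 'med', array([570.1, -78.1, 116.4]), 309)
w15 120 (array([595.9, -81. ]), array([21.9, 79.8]), 86.4, 'med', array([568.7, -78.9, 124.7]), 447)
w15 128 (array([595.6, -82.3]), array([21.6, 78.9]), 84.3, 'med', array([621.1, -82.1, 130.5]), 1054)
w15 136 1
w15 144 0
s15 80 (array([601.7, -81.8]), array([20. , 73.1]), 83.5, 'med', array([630.4, -79.3,  85.6]), 18)
s15 88 (array([599.3, -81.5]), array([22.1, 74.9]), 80.7, 'med', array([569. , -76.2,  92.7]), 37)
s15 96 (array([597.7, -78.1]), array([21.3, 79.1]), 86.7, 'med', array([597.8, -79. ,  99.9]), 65)
s15 104 (array([595.5, -80.6]), array([22.1, 78.7]), 83.7, 'med', array([571.5, -77.9, 107.6]), 42)
s15 112 (array([595.3, -82.2]), array([22.3, 79.2]), 79.5, 'med', array([563.2, -79.2, 115.7]), 38)
s15 120 (array([592., -83.]), array([23.6, 77. ]), 81.6, 'med', array([561.3, -78.1, 125.2]), 41)
s15 128 (array([593.7, -82.5]), array([22.7, 79.6]), 80.9, 'med', array([564.6, -79.4, 132.2]), 48)
s15 136 (array([593.9, -75.7]), array([ 9.9, 76.5]), 76.6, 'med', array([625.7, -81.4, 137.6]), 12)
s15 144 0
```

Emit:
servo_tool --pt "-0.006 0.016 0" --pt "-0.006 0.016 0" --pt "-0.006 0.016 0" --pt "-0.0056 0.0162 0" --pt "0 0 0" --pt "0 0 0" --pt "0 0 0.015" --pt "0 0 0.015" --pt "0 0 0.015" --pt "0 0 0.015" --pt "0 0 0.015" --pt "0 0 0.015" --pt "0 0 0.01" --pt "0 0 0.006" --pt "0 0 0" --spin '[0,0,0,0,0.07,0.07,0,0,0,0,0,0,0,0,0]'

```text
time_s: 40.32
position: [562.4, -77.6, 136.4]
tcp_rot: [3.133, -0.234, -0.004]
wrist_force: [0.1, -0.1, -0.3]
finger_gap: 42.9
grip_force: 0.0
```

Emit:
servo_tool --pt "0 0 0" --pt "0 0 0" --pt "0 0 0" --pt "0 0 0" --pt "0 0 0" --pt "0 0 0" --pt "0 0 0" --pt "0 0 0" --spin '[0,0,0,0,0,0,0,0]' --gripper -1

```text
time_s: 40.98
position: [563.4, -77.4, 138.3]
tcp_rot: [-3.133, 0.234, -0.0]
wrist_force: [-2.4, 2.7, 4.2]
finger_gap: 20.4
grip_force: 59.2
```

Emit:
servo_tool --pt "0.002 0.0007 -0.0015" --pt "0.002 0.0007 -0.0015" --pt "0.0025 0.0007 -0.0015" --pt "0.0025 0.0007 -0.0013" --pt "0.0025 0.0007 -0.0013" --pt "0.0025 0 -0.001" --pt "0.0025 0 -0.001" --pt "0.0025 0 -0.0005" --pt "0.001 0 0" --pt "0 0 0" --spin '[-0.02,-0.03,-0.03,-0.03,-0.03,0,0,0,0,0]'

```text
time_s: 41.82
position: [580.5, -83.6, 147.7]
tcp_rot: [3.14, -0.015, -0.009]
wrist_force: [-12.0, -0.3, 15.5]
finger_gap: 20.3
grip_force: 61.8
```

```bash
python3 - <<'E'
from h import *
st(); snap('wrist','w16'); snap('scene','s16')
W,p=cloud('w16'); s=bot.sense()['position']; rod(W,s[0]+72,s[1],range(50,125,15))
E
```

```text
41.82 [580.5 -83.6 147.7] [ 1.    -0.01  -0.005 -0.01  -1.    -0.002 -0.005  0.002 -1.   ] F [-12.   -0.3  15.5] gap 20.3 61.77499713684904
50 [[652.1, -88.0], [654.4, -82.4], [654.9, -78.2]] 35
65 [[651.0, -88.6], [653.3, -83.5], [654.1, -78.1]] 48
80 [[651.0, -87.8], [652.5, -83.2], [653.2, -79.2]] 48
95 [[594.5, -88.7], [612.7, -84.2], [628.6, -79.7]] 2009
110 0 0
```

Emit:
servo_tool --pt "0.002 -0.001 -0.001" --pt "0.002 -0.001 -0.0005" --pt "0 0 0" --pt "0 0 0" --spin '[0,0,0,0]'

```text
time_s: 42.25
position: [584.2, -82.2, 149.4]
tcp_rot: [3.139, -0.016, -0.009]
wrist_force: [-13.4, -1.6, 16.5]
finger_gap: 20.1
grip_force: 62.5
```

Emit:
servo_tool --pt "0 0 0" --pt "0 0 0" --pt "0 0 0" --pt "0 0 0" --pt "0 0 0" --pt "0 0 0" --spin '[0,0,0,0,0,0]' --gripper 0

```text
time_s: 42.75
position: [587.1, -80.4, 149.0]
tcp_rot: [3.142, -0.014, 0.0]
wrist_force: [0.5, 0.4, -0.4]
finger_gap: 42.8
grip_force: 0.0
```

Emit:
servo_tool --pt "0 0 -0.005" --pt "0 0 -0.015" --pt "0 0 -0.015" --pt "0 0 -0.015" --pt "0 0 -0.015" --pt "0 0 -0.015" --pt "0 0 -0.015" --pt "0 0 0" --pt "0 0 0" --spin '[0,0,0,0,0,0,0,0,0]'

```text
time_s: 43.5
position: [587.5, -80.3, 245.0]
tcp_rot: [3.141, -0.014, 0.003]
wrist_force: [-0.5, 0.7, -1.0]
finger_gap: 42.6
grip_force: 0.0
```

```bash
cat >> h.py <<'E'
def seated(f,ys):
    W,p=cloud(f)
    for y in ys:
        for zz in((137,150),):
            C=sel(W,(560,605),(y-25,y+25),zz); print(f,y,rect(C) if len(C)>4 else len(C))
E
python3 - <<'E'
from h import *
st(); snap('wrist','w17');snap('scene','s17')
seated('w17',(-81,-15)); seated('s17',(-81,-15))
W,p=cloud('w17'); rod(W,645,-81,range(50,150,15))
E
```

```text
43.5 [587.5 -80.3 245. ] [ 1.    -0.009  0.002 -0.009 -1.    -0.     0.002  0.    -1.   ] F [-0.5  0.7 -1. ] gap 42.6 0.0
w17 -81 (array([581.3, -82.1]), array([12. , 21.7]), 0.6, 'med', array([582. , -82.3, 140.6]), 730)
w17 -15 (array([586.4, -15.5]), array([22.2, 12.4]), 87.8, 'med', array([587.4, -16. , 142.7]), 817)
s17 -81 (array([580.7, -80.5]), array([22.3, 17.3]), 78.0, 'med', array([578.3, -79.2, 142.5]), 44)
s17 -15 (array([586. , -14.5]), array([16.6, 24. ]), 1.5, 'med', array([583.5, -11.9, 143.3]), 53)
50 [[653.6, -87.7], [655.3, -83.0], [656.0, -78.3]] 15
65 [[652.0, -88.6], [654.6, -83.0], [655.2, -78.4]] 13
80 [[651.8, -87.6], [654.2, -82.6], [654.9, -77.5]] 18
95 [[588.3, -87.2], [610.7, -82.5], [631.7, -77.6]] 1130
110 [[587.1, -91.5], [587.8, -82.0], [653.0, -72.7]] 176
125 [[586.4, -91.8], [587.3, -82.4], [653.0, -72.5]] 230
140 [[585.1, -91.4], [585.8, -82.9], [586.7, -73.6]] 90
```

Emit:
servo_tool --pt "-0.004 0.001 0.01" --pt "0 0 0.015" --pt "0 0 0.015" --pt "0 0 0.015" --pt "0 0 0.015" --pt "0 0 0.015" --pt "0 0 0.01" --pt "0 0 0" --pt "0 0 0" --spin '[0,0,0,0,0,0,0,0,0]'

```text
time_s: 44.35
position: [582.3, -81.2, 148.2]
tcp_rot: [-3.141, 0.014, 0.003]
wrist_force: [-0.4, -0.1, 0.1]
finger_gap: 42.9
grip_force: 0.0
```

Emit:
servo_tool --pt "0 0 0" --pt "0 0 0" --pt "0 0 0" --pt "0 0 0" --pt "0 0 0" --pt "0 0 0" --pt "0 0 0" --pt "0 0 0" --spin '[0,0,0,0,0,0,0,0]' --gripper -1

```text
time_s: 45.02
position: [583.0, -81.3, 149.7]
tcp_rot: [3.141, -0.015, 0.001]
wrist_force: [-2.1, 0.5, 6.3]
finger_gap: 20.8
grip_force: 59.8
```

Emit:
servo_tool --pt "0 0 -0.002" --pt "0.002 0 -0.0015" --pt "0.002 0 -0.0005" --pt "0.002 0 -0.0005" --pt "0.001 0 0" --pt "0.001 0 0" --pt "0 0 0" --spin '[0,0,0,0,0,0,0]'

```text
time_s: 45.6
position: [589.1, -81.4, 153.0]
tcp_rot: [3.141, -0.015, -0.007]
wrist_force: [-8.1, 0.1, 4.3]
finger_gap: 20.2
grip_force: 59.8
```

```bash
python3 - <<'E'
from h import *
st(); snap('wrist','w18')
W,p=cloud('w18'); s=bot.sense()['position']; rod(W,s[0]+72,s[1],range(50,125,15))
E
```

```text
45.6 [589.1 -81.4 153. ] [ 1.    -0.009 -0.005 -0.009 -1.    -0.    -0.005  0.    -1.   ] F [-8.1  0.1  4.3] gap 20.2 59.75589573383331
50 [[654.8, -85.6], [657.1, -80.9], [657.7, -77.5]] 15
65 [[654.8, -88.2], [657.2, -83.0], [657.9, -77.8]] 23
80 [[655.2, -88.7], [657.5, -84.1], [658.1, -80.3]] 18
95 [[602.6, -87.4], [614.6, -82.7], [625.4, -78.2]] 1083
110 [[657.7, -85.9], [658.1, -83.8], [658.5, -80.5]] 9
```

Upright now; release and lift, and check.

Emit:
servo_tool --pt "-0.001 0 0.001" --pt "0 0 0.001" --pt "0 0 0" --spin '[0,0,0]'

```text
time_s: 45.9
position: [588.3, -81.4, 152.4]
tcp_rot: [3.141, -0.015, -0.005]
wrist_force: [-11.3, 0.5, 18.0]
finger_gap: 20.0
grip_force: 61.3
```

Emit:
servo_tool --pt "0 0 0" --pt "0 0 0" --pt "0 0 0" --pt "0 0 0" --pt "0 0 0" --pt "0 0 0" --spin '[0,0,0,0,0,0]' --gripper 0

```text
time_s: 46.4
position: [590.2, -81.3, 151.5]
tcp_rot: [-3.142, 0.015, -0.0]
wrist_force: [-0.1, 0.9, -0.9]
finger_gap: 42.6
grip_force: 0.0
```

Emit:
servo_tool --pt "0 0 -0.005" --pt "0 0 -0.015" --pt "0 0 -0.015" --pt "0 0 -0.015" --pt "0 0 -0.015" --pt "0 0 -0.015" --pt "0 0 -0.015" --pt "0 0 0" --pt "0 0 0" --spin '[0,0,0,0,0,0,0,0,0]'

```text
time_s: 47.15
position: [590.5, -81.4, 247.5]
tcp_rot: [3.141, -0.015, 0.003]
wrist_force: [-0.1, -0.2, -0.4]
finger_gap: 42.8
grip_force: 0.0
```

```bash
python3 - <<'E'
from h import *
st(); snap('wrist','w19');snap('scene','s19')
seated('w19',(-81,-15)); seated('s19',(-81,-15))
W,p=cloud('w19'); rod(W,645,-81,range(50,150,15))
E
```

```text
47.15 [590.5 -81.4 247.5] [ 1.    -0.009  0.002 -0.009 -1.    -0.     0.002  0.    -1.   ] F [-0.1 -0.2 -0.4] gap 42.8 0.0
w19 -81 (array([584.1, -82.1]), array([12. , 21.5]), 0.1, 'med', array([584.8, -82.2, 142. ]), 753)
w19 -15 (array([586.6, -15.5]), array([22.2, 11.8]), 89.1, 'med', array([587.5, -16.2, 142.8]), 793)
s19 -81 (array([583.7, -81.9]), array([23.6, 14. ]), 87.6, 'med', array([581.7, -81.1, 144.1]), 44)
s19 -15 (array([585.2, -14.3]), array([17.4, 24.8]), 17.3, 'med', array([583.4, -11.5, 143.8]), 54)
50 [[655.5, -85.4], [656.2, -82.6], [656.3, -79.2]] 6
65 [[653.5, -85.1], [655.9, -80.8], [656.2, -77.2]] 10
80 [[653.7, -87.0], [655.4, -81.7], [656.1, -77.6]] 14
95 [[590.2, -87.0], [610.8, -82.4], [630.6, -77.7]] 996
110 [[589.2, -92.3], [589.9, -82.8], [590.5, -72.7]] 166
125 [[589.1, -91.9], [589.9, -82.8], [655.3, -73.5]] 260
140 [[585.3, -92.2], [587.6, -82.2], [589.4, -72.9]] 299
```

Emit:
servo_tool --pt "-0.005 -0.0195 0" --pt "-0.005 -0.0195 0" --pt "-0.005 -0.0195 0" --pt "-0.005 -0.0195 0" --pt "-0.005 -0.0195 0" --pt "-0.005 -0.0195 0" --pt "-0.005 -0.0195 0" --pt "-0.005 -0.0195 0" --pt "-0.005 -0.0195 0" --pt "-0.005 -0.0195 0" --pt "-0.005 -0.0195 0" --pt "-0.005 -0.0195 0" --pt "-0.005 -0.0195 0" --pt "-0.005 -0.0195 0" --pt "-0.005 -0.0195 0" --pt "-0.005 -0.0195 0" --pt "-0.005 -0.0195 0" --pt "-0.005 -0.0195 0" --pt "-0.005 -0.0195 0" --pt "-0.005 -0.0195 0" --spin '[0,0,0,0,0,0,0,0,0,0,0,0,0,0,0,0,0,0,0,0]'

```text
time_s: 48.92
position: [492.9, 310.1, 245.4]
tcp_rot: [3.14, -0.015, -0.002]
wrist_force: [0.7, 1.0, 0.9]
finger_gap: 43.0
grip_force: 0.0
```

Emit:
servo_tool --pt "-0.005 -0.0195 0" --pt "-0.005 -0.0195 0" --pt "-0.005 -0.0195 0" --pt "-0.005 -0.0195 0" --pt "0 0 0" --pt "0 0 0" --pt "0 0 0" --pt "0 0 0" --pt "0 0 0" --pt "0 0 0" --spin '[0,0,0,0,-0.11,-0.11,-0.11,-0.08,0,0]'

```text
time_s: 49.75
position: [474.1, 387.4, 245.6]
tcp_rot: [3.079, 0.621, -0.002]
wrist_force: [0.5, 0.0, -0.0]
finger_gap: 42.6
grip_force: 0.0
```

```bash
python3 - <<'E'
from h import *
st(); snap('wrist','w20'); snap('scene','s20')
tabs('w20',(430,600),(340,480));tabs('s20',(430,600),(340,480))
E
```

```text
49.75 [474.1 387.4 245.6] [ 0.922  0.388 -0.001  0.388 -0.922 -0.001 -0.002  0.    -1.   ] F [ 0.5  0.  -0. ] gap 42.6 0.0
w20 hold (array([537.9, 408.1]), array([64.2, 64.3]), 18.2, 'med', array([542.9, 411.7,  45.1]), 6257)
w20 hi (array([507.8, 397. ]), array([77.7, 21.9]), 22.0, 'med', array([482.6, 390.7, 136.7]), 1628)
w20 tab (array([506.6, 397.1]), array([75.8, 21.7]), 23.1, 'med', array([478.6, 385.5, 142.6]), 853)
w20 arm (array([512.8, 397.5]), array([66.8, 21.6]), 19.6, 'med', array([505. , 395.5, 103.8]), 1310)
s20 hold (array([539.3, 408.5]), array([73.6, 66.1]), 18.1, 'med', array([527.1, 414.7,  47.4]), 611)
s20 hi (array([506.5, 398.9]), array([79.5, 23.7]), 24.2, 'med', array([475.8, 391.4, 134.6]), 233)
s20 tab (array([507.8, 395.4]), array([79.9, 22.3]), 17.5, 'med', array([476.7, 389.1, 142.1]), 106)
s20 arm (array([508.1, 395.3]), array([81., 22.]), 18.0, 'med', array([511.1, 399.5, 105.9]), 142)
```

Emit:
servo_tool --pt "0.0019 0.0037 0.006" --pt "0 0 0.01" --pt "0 0 0.01" --pt "0 0 0.01" --pt "0 0 0.01" --pt "0 0 0.01" --pt "0 0 0.01" --pt "0 0 0.01" --pt "0 0 0.01" --pt "0 0 0.01" --pt "0 0 0" --spin '[0.01,0,0,0,0,0,0,0,0,0,0]'

```text
time_s: 50.77
position: [476.8, 384.2, 148.1]
tcp_rot: [3.08, 0.61, -0.004]
wrist_force: [-0.6, -0.6, -0.5]
finger_gap: 42.5
grip_force: 0.0
```

Emit:
servo_tool --pt "0 0 0" --pt "0 0 0" --pt "0 0 0" --pt "0 0 0" --pt "0 0 0" --pt "0 0 0" --pt "0 0 0" --pt "0 0 0" --spin '[0,0,0,0,0,0,0,0]' --gripper -1

```text
time_s: 51.43
position: [477.4, 385.3, 151.0]
tcp_rot: [-3.082, -0.61, -0.0]
wrist_force: [-2.2, -1.4, 4.2]
finger_gap: 20.5
grip_force: 59.8
```

Emit:
servo_tool --pt "0 0 -0.005" --pt "0 0 -0.01" --pt "0 0 -0.01" --pt "0 0 -0.01" --pt "0 0 -0.01" --pt "0 0 -0.01" --pt "0 0 -0.01" --pt "0 0 -0.005" --pt "0 0 0" --pt "0 0 0" --spin '[0,0,0,0,0,0,0,0,0,0]'

```text
time_s: 52.27
position: [477.6, 385.1, 220.7]
tcp_rot: [-3.082, -0.61, -0.001]
wrist_force: [0.1, 0.9, -1.0]
finger_gap: 20.3
grip_force: 59.2
```

Emit:
servo_tool --pt "0 0 0" --pt "0 0 0" --pt "0 0 0" --pt "0 0 0" --pt "0.0018 0.0191 0" --pt "0.0018 0.0191 0" --pt "0.0018 0.0191 0" --pt "0.0018 0.0191 0" --pt "0.0018 0.0191 0" --pt "0.0018 0.0191 0" --pt "0.0018 0.0191 0" --pt "0.0018 0.0191 0" --pt "0.0018 0.0191 0" --pt "0.0018 0.0191 0" --pt "0.0018 0.0191 0" --pt "0.0018 0.0191 0" --pt "0.0018 0.0191 0" --pt "0.0018 0.0191 0" --pt "0 0 0" --pt "0 0 0" --spin '[0.1,0.1,0.1,0.1,0,0,0,0,0,0,0,0,0,0,0,0,0,0,0,0]'

```text
time_s: 53.93
position: [500.0, 116.2, 220.0]
tcp_rot: [3.141, -0.018, -0.002]
wrist_force: [-0.7, -0.5, 0.2]
finger_gap: 19.9
grip_force: 59.2
```

Emit:
servo_tool --pt "0 0 0.008" --pt "0 0 0.01" --pt "0 0 0.01" --pt "0 0 0.01" --pt "0 0 0.01" --pt "0 0 0.01" --pt "0 0 0.01" --pt "0 0 0.0075" --pt "0 0 0" --pt "0 0 0" --spin '[0,0,0,0,0,0,0,0,0,0]'

```text
time_s: 54.77
position: [499.5, 117.8, 145.1]
tcp_rot: [3.141, -0.014, -0.002]
wrist_force: [-4.8, -0.4, 10.3]
finger_gap: 20.6
grip_force: 60.4
```

Emit:
servo_tool --pt "0 0 0.001" --pt "-0.0036 0 0.002" --pt "-0.0036 0 0.002" --pt "-0.0036 0 0.002" --pt "-0.0036 0 0.002" --pt "-0.0036 0 0.002" --pt "-0.0036 0 0.0023" --pt "-0.0036 0 0.0023" --pt "-0.0036 0 0.0023" --pt "-0.003 0 0.002" --pt "0 0 0" --spin '[0,0,0,0,0,0,0,0,0,0,0]'

```text
time_s: 55.68
position: [468.8, 118.1, 125.5]
tcp_rot: [-3.141, 0.014, -0.003]
wrist_force: [-1.7, -0.4, 8.1]
finger_gap: 20.1
grip_force: 62.7
```

Emit:
servo_tool --pt "0 0 -0.005" --pt "0 0 -0.01" --pt "0 0 -0.01" --pt "0 0 -0.01" --pt "0 0 -0.01" --pt "0 0 -0.01" --pt "0 0 -0.01" --pt "0 0 -0.005" --pt "0 0 0" --pt "0 0 0" --spin '[0,0,0,0,0,0,0,0,0,0]'

```text
time_s: 56.52
position: [468.5, 117.7, 195.4]
tcp_rot: [-3.142, 0.015, -0.001]
wrist_force: [0.0, 0.4, -1.1]
finger_gap: 20.5
grip_force: 61.6
```

```bash
python3 - <<'E'
from h import *
st(); snap('wrist','w21'); snap('scene','s21')
for f in('w21','s21'):
    W,p=cloud(f); s=bot.sense()['position']; rod(W,s[0]+75,s[1],range(65,150,15))
E
```

```text
56.52 [468.5 117.7 195.4] [ 1.    -0.009  0.    -0.009 -1.     0.     0.    -0.    -1.   ] F [ 0.   0.4 -1.1] gap 20.5 61.557440757751465
65 [[561.1, 108.9], [563.3, 114.7], [564.6, 120.0]] 36
80 [[555.6, 107.9], [560.5, 114.5], [562.1, 121.1]] 68
95 [[554.7, 108.7], [557.8, 114.5], [559.2, 120.2]] 74
110 [[551.8, 108.9], [554.7, 114.6], [556.1, 120.3]] 91
125 [[549.0, 109.0], [551.6, 114.8], [553.2, 120.2]] 115
140 [[545.8, 109.1], [548.7, 114.8], [550.0, 120.4]] 149
65 [[549.8, 113.0], [554.0, 118.4], [558.9, 122.0]] 12
80 [[546.5, 111.3], [552.3, 119.0], [557.8, 121.7]] 22
95 [[545.5, 109.9], [547.8, 116.1], [550.3, 122.2]] 17
110 [[543.2, 109.7], [544.4, 118.2], [546.9, 122.1]] 21
125 [[539.6, 114.1], [542.1, 119.4], [546.3, 121.7]] 17
140 [[535.9, 117.5], [539.6, 120.1], [543.4, 122.4]] 14
```

Emit:
servo_tool --pt "0.005 -0.0008 0" --pt "0.0095 -0.0008 0.001" --pt "0.0105 -0.0004 0.002" --pt "0.0105 0 0.002" --pt "0.0105 0 0.002" --pt "0.0105 0 0.002" --pt "0.0105 0 0.002" --pt "0.0105 0 0.002" --pt "0.01 0 0.002" --pt "0 0 0" --pt "0 0 0" --spin '[0,0,0,0,0,0,0,0,0,0,0]'

```text
time_s: 57.53
position: [556.2, 118.9, 179.8]
tcp_rot: [-3.142, 0.015, 0.001]
wrist_force: [0.3, 0.5, -1.8]
finger_gap: 20.7
grip_force: 61.5
```

```bash
python3 - <<'E'
from h import *
st(); snap('wrist','w22'); snap('scene','s22')
for f in('w22','s22'):
    W,p=cloud(f); s=bot.sense()['position']; rod(W,s[0]+75,s[1],range(65,125,15))
E
```

```text
57.53 [556.2 118.9 179.8] [ 1.    -0.01  -0.001 -0.01  -1.     0.    -0.001 -0.    -1.   ] F [ 0.3  0.5 -1.8] gap 20.7 61.52994632720947
65 [[642.8, 108.9], [646.3, 118.0], [647.9, 122.5]] 40
80 [[642.2, 109.9], [645.0, 115.7], [646.6, 121.3]] 76
95 [[639.5, 110.3], [642.0, 115.8], [643.6, 121.4]] 93
110 [[636.0, 110.3], [639.0, 115.9], [640.4, 121.8]] 118
65 [[636.0, 111.6], [638.6, 118.8], [645.0, 122.7]] 14
80 [[631.6, 111.7], [635.6, 118.9], [641.9, 122.9]] 19
95 [[628.1, 113.7], [632.1, 118.8], [637.0, 123.6]] 21
110 [[625.6, 114.3], [629.5, 118.4], [633.8, 124.0]] 16
```

Emit:
servo_tool --pt "0.0003 -0.0004 0.004" --pt "0.001 0 0.004" --pt "0.001 0 0.004" --pt "0.001 0 0.004" --pt "0.0005 0 0.002" --pt "0 0 0" --spin '[0,0,0,0,0,0]'

```text
time_s: 58.13
position: [559.5, 119.2, 161.5]
tcp_rot: [3.141, -0.015, -0.002]
wrist_force: [0.5, -0.2, -1.0]
finger_gap: 20.4
grip_force: 61.5
```

Emit:
servo_tool --pt "0.0007 0 0.003" --pt "0.0007 0 0.003" --pt "0.0007 0 0.003" --pt "0.0007 0 0.003" --pt "0 0 0" --spin '[0,0,0,0,0]'

```text
time_s: 58.55
position: [562.4, 119.1, 149.5]
tcp_rot: [3.141, -0.015, -0.001]
wrist_force: [0.4, -0.2, -1.3]
finger_gap: 20.5
grip_force: 61.5
```

Emit:
servo_tool --pt "0.003 0 0.002" --pt "0.003 0 0.001" --pt "0.003 0 0.001" --pt "0.003 0 0" --pt "0.003 0 0" --pt "0.002 0 0" --pt "0 0 0" --spin '[0,0,0,0,0,0,0]'

```text
time_s: 59.13
position: [578.2, 118.6, 145.6]
tcp_rot: [3.14, -0.015, -0.006]
wrist_force: [-5.1, -0.4, -0.3]
finger_gap: 20.1
grip_force: 62.1
```

Emit:
servo_tool --pt "0.002 0 -0.0005" --pt "0.002 0 -0.001" --pt "0.002 0 -0.001" --pt "0.002 0 0" --pt "0 0 0" --spin '[0,0,0,0,0]'

```text
time_s: 59.55
position: [586.5, 118.6, 148.4]
tcp_rot: [3.141, -0.015, -0.005]
wrist_force: [-5.5, -1.1, 2.4]
finger_gap: 20.4
grip_force: 62.8
```

```bash
python3 - <<'E'
from h import *
st(); snap('wrist','w23')
W,p=cloud('w23'); s=bot.sense()['position']; rod(W,s[0]+72,s[1],range(50,125,15))
E
```

```text
59.55 [586.5 118.6 148.4] [ 1.    -0.009 -0.003 -0.009 -1.    -0.001 -0.003  0.001 -1.   ] F [-5.5 -1.1  2.4] gap 20.4 62.76841163635254
50 [[656.2, 111.0], [658.2, 116.3], [658.8, 121.1]] 22
65 [[655.4, 110.9], [657.9, 115.4], [658.5, 119.8]] 24
80 [[655.2, 111.2], [657.5, 116.1], [658.2, 121.4]] 34
95 [[600.3, 112.3], [615.7, 116.8], [630.0, 121.3]] 1726
110 [[655.0, 112.7], [656.9, 117.5], [657.4, 121.7]] 32
```

Release, lift, check.

Emit:
servo_tool --pt "0.001 0 0" --pt "0 0 0" --pt "0 0 0" --spin '[0,0,0]'

```text
time_s: 59.85
position: [587.1, 118.7, 148.3]
tcp_rot: [3.14, -0.015, -0.006]
wrist_force: [-5.4, -1.7, 3.7]
finger_gap: 20.4
grip_force: 63.0
```

Emit:
servo_tool --pt "0 0 0" --pt "0 0 0" --pt "0 0 0" --pt "0 0 0" --pt "0 0 0" --pt "0 0 0" --spin '[0,0,0,0,0,0]' --gripper 0

```text
time_s: 60.35
position: [588.8, 119.1, 148.8]
tcp_rot: [-3.141, 0.015, -0.001]
wrist_force: [0.6, -0.4, -0.3]
finger_gap: 42.2
grip_force: 0.0
```

Emit:
servo_tool --pt "0 0 -0.005" --pt "0 0 -0.015" --pt "0 0 -0.015" --pt "0 0 -0.015" --pt "0 0 -0.015" --pt "0 0 -0.015" --pt "0 0 -0.015" --pt "0 0 0" --pt "0 0 0" --spin '[0,0,0,0,0,0,0,0,0]'

```text
time_s: 61.1
position: [589.0, 119.2, 244.6]
tcp_rot: [-3.141, 0.015, -0.003]
wrist_force: [-0.5, 0.4, 0.9]
finger_gap: 42.7
grip_force: 0.0
```

```bash
python3 - <<'E'
from h import *
st(); snap('wrist','w24');snap('scene','s24')
seated('w24',(117,)); seated('s24',(-81,-15,117))
W,p=cloud('w24'); rod(W,645,117,range(50,150,15))
C=sel(cloud('s24')[0],(400,480),(-180,90),(72,90)); print('cover',rect(C),line(C))
crops('c24','24',(200,170,440,350))
E
```

```text
61.1 [589.  119.2 244.6] [ 1.    -0.009  0.002 -0.009 -1.     0.     0.002 -0.    -1.   ] F [-0.5  0.4  0.9] gap 42.7 0.0
w24 117 (array([588.3, 116.9]), array([21.7, 11.8]), 89.1, 'med', array([589.1, 116.9, 142.7]), 792)
s24 -81 (array([584.4, -80.5]), array([19.6, 16.8]), 81.9, 'med', array([583. , -79.8, 143.5]), 46)
s24 -15 (array([585.5, -13.1]), array([22.2, 14.2]), 83.0, 'med', array([583.2, -12.8, 144.4]), 52)
s24 117 (array([586. , 118.2]), array([22.7, 16.6]), 79.7, 'med', array([584.6, 119.5, 143.6]), 54)
50 [[657.8, 113.8], [659.0, 118.8], [659.7, 120.8]] 7
65 [[657.4, 111.1], [659.0, 113.5], [659.4, 117.8]] 6
80 [[656.8, 114.2], [658.8, 119.2], [659.7, 121.7]] 8
95 [[593.8, 111.7], [613.9, 116.9], [633.7, 121.6]] 1010
110 [[593.2, 107.4], [593.7, 116.5], [594.1, 126.2]] 147
125 [[593.2, 107.6], [593.9, 116.0], [659.2, 125.7]] 257
140 [[585.5, 107.4], [589.7, 117.2], [593.6, 126.5]] 593
cover (array([438.4, -44. ]), array([ 41.7, 231.7]), 3.6, 'med', array([434.8, -35.6,  81.2]), 1107) ('x=433.5-0.0676*y yrange', array([-151.7,   67.4]), 'z', np.float64(81.2))
```

View pics/c24.png

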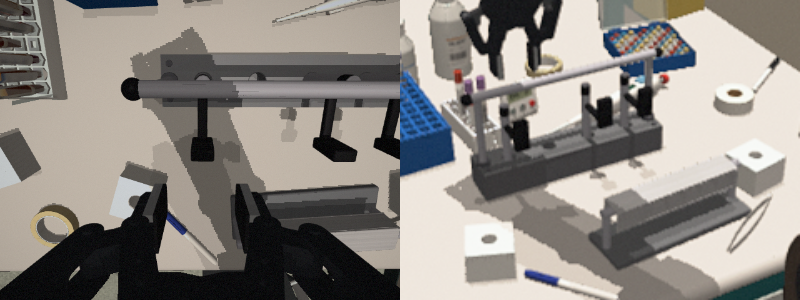

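Emit:
servo_tool --pt "-0.0148 0.0163 0" --pt "-0.0148 0.0163 0" --pt "-0.0148 0.0163 0" --pt "-0.0148 0.0163 0" --pt "-0.0148 0.0163 0" --pt "-0.0148 0.0163 0" --pt "-0.0148 0.0163 0" --pt "-0.0148 0.0163 0" --pt "-0.0148 0.0163 0" --pt "-0.0148 0.0163 0" --pt "0 0 0" --pt "0 0 0" --spin '[0,0,0,0,0,0,0,0,0,0,0,0]'

```text
time_s: 62.2
position: [438.1, -43.5, 243.1]
tcp_rot: [3.141, -0.018, -0.002]
wrist_force: [0.1, 0.3, 0.5]
finger_gap: 42.7
grip_force: 0.0
```

Emit:
servo_tool --pt "0 0 0" --pt "0 0 0" --pt "0 0 0" --pt "0 0 0" --pt "0 0 0" --pt "0 0 0" --pt "0 0 0" --pt "0 0 0" --pt "0 0 0" --pt "0 0 0" --pt "0 0 0" --pt "0 0 0" --pt "0 0 0" --pt "0 0 0" --pt "0 0 0" --pt "0 0 0" --spin '[-0.118,-0.118,-0.118,-0.118,-0.118,-0.118,-0.118,-0.118,-0.118,-0.118,-0.118,-0.118,-0.118,-0.118,0,0]' --gripper 1

```text
time_s: 63.53
position: [439.4, -41.9, 243.3]
tcp_rot: [-2.143, -2.296, -0.0]
wrist_force: [-0.1, 0.8, 0.1]
finger_gap: 85.7
grip_force: 0.0
```

```bash
python3 - <<'E'
from h import *
st(); snap('wrist','w25'); W,p=cloud('w25'); C=sel(W,(400,480),(-180,90),(72,90)); print(rect(C),line(C))
g=p.astype(int).sum(2); 
C=sel(W,(415,465),(-143-6,55+6),(76,90)); print(np.percentile(C[:,1],[.2,99.8]))
E
```

```text
63.53 [439.4 -41.9 243.3] [-0.069  0.998 -0.     0.998  0.069  0.001  0.001 -0.    -1.   ] F [-0.1  0.8  0.1] gap 85.7 0.0
(array([438.6, -44.4]), array([ 36.5, 229.9]), 3.9, 'med', array([437.5, -26.1,  78.9]), 13953) ('x=435.6-0.0657*y yrange', array([-149.3,   65.7]), 'z', np.float64(78.9))
[-142.48246879   56.97480971]
```

Emit:
servo_tool --pt "-0.0007 0 0.012" --pt "0 0 0.012" --pt "0 0 0.012" --pt "0 0 0.012" --pt "0 0 0.012" --pt "0 0 0.012" --pt "0 0 0.012" --pt "0 0 0.012" --pt "0 0 0.012" --pt "0 0 0.012" --pt "0 0 0.012" --pt "0 0 0.012" --pt "0 0 0.012" --pt "0 0 0.012" --pt "0 0 0" --pt "0 0 0" --spin '[0,0,0,0,0,0,0,0,0,0,0,0,0,0,0,0]'

```text
time_s: 64.92
position: [438.9, -43.0, 75.4]
tcp_rot: [-2.141, -2.297, 0.001]
wrist_force: [0.3, 0.2, 0.5]
finger_gap: 85.2
grip_force: 0.0
```

Emit:
servo_tool --pt "0 0 0" --pt "0 0 0" --pt "0 0 0" --pt "0 0 0" --pt "0 0 0" --pt "0 0 0" --pt "0 0 0" --pt "0 0 0" --pt "0 0 0" --pt "0 0 0" --pt "0 0 0" --pt "0 0 0" --spin '[0,0,0,0,0,0,0,0,0,0,0,0]' --gripper -1

```text
time_s: 65.92
position: [439.2, -43.4, 76.4]
tcp_rot: [2.14, 2.299, 0.0]
wrist_force: [-3.9, 0.8, 8.5]
finger_gap: 35.0
grip_force: 59.0
```

Emit:
servo_tool --pt "0 0 -0.005" --pt "0 0 -0.012" --pt "0 0 -0.012" --pt "0 0 -0.012" --pt "0 0 -0.012" --pt "0 0 -0.012" --pt "0 0 -0.012" --pt "0 0 -0.012" --pt "0 0 -0.012" --pt "0 0 -0.012" --pt "0 0 -0.012" --pt "0 0 -0.012" --pt "0 0 -0.012" --pt "0 0 -0.012" --pt "0 0 -0.012" --pt "0 0 0" --pt "0 0 0" --pt "0 0 0" --spin '[0,0,0,0,0,0,0,0,0,0,0,0,0,0,0,0.04,0.037,0]'

```text
time_s: 67.42
position: [438.9, -43.2, 249.1]
tcp_rot: [2.229, 2.214, 0.0]
wrist_force: [0.7, 0.1, -2.2]
finger_gap: 35.4
grip_force: 59.8
```

Emit:
servo_tool --pt "0.0044 0.0149 0" --pt "0.0044 0.0149 0" --pt "0.0044 0.0149 0" --pt "0.0044 0.0149 0" --pt "0.0044 0.0149 0" --pt "0.0044 0.0149 0" --pt "0.0044 0.0149 0" --pt "0.0044 0.0149 0" --pt "0.0044 0.0149 0" --pt "0.0044 0.0149 0" --pt "0.0044 0.0149 0" --pt "0.0044 0.0149 0" --pt "0.0044 0.0149 0" --pt "0.0044 0.0149 0" --pt "0 0 0" --pt "0 0 0" --spin '[0,0,0,0,0,0,0,0,0,0,0,0,0,0,0,0]'

```text
time_s: 68.75
position: [647.9, 17.6, 248.0]
tcp_rot: [-2.225, -2.217, 0.001]
wrist_force: [0.3, 0.5, -1.7]
finger_gap: 35.6
grip_force: 59.9
```

Emit:
servo_tool --pt "0 0 0.008" --pt "0 0 0.01" --pt "0 0 0.01" --pt "0 0 0.01" --pt "0 0 0.01" --pt "0 0 0.01" --pt "0 0 0.008" --pt "0 0 0.005" --pt "0 0 0" --pt "0 0 0" --spin '[0,0,0,0,0,0,0,0,0,0]'

```text
time_s: 69.58
position: [648.0, 17.3, 177.5]
tcp_rot: [-2.227, -2.216, 0.0]
wrist_force: [-0.2, -0.1, -1.0]
finger_gap: 35.2
grip_force: 59.9
```

Emit:
servo_tool --pt "0 0 0.004" --pt "0 0 0.003" --pt "0 0 0.0015" --pt "0 0 0.001" --pt "0 0 0" --pt "0 0 0" --spin '[0,0,0,0,0,0]'

```text
time_s: 70.08
position: [648.1, 17.3, 168.3]
tcp_rot: [2.227, 2.216, 0.0]
wrist_force: [0.4, 0.1, -0.8]
finger_gap: 35.3
grip_force: 59.9
```

Emit:
servo_tool --pt "0 0 0.0005" --pt "0 0 0" --pt "0 0 0" --pt "0 0 0" --pt "0 0 0" --pt "0 0 0" --pt "0 0 0" --pt "0 0 0" --spin '[0,0,0,0,0,0,0,0]' --gripper 0.6

```text
time_s: 70.75
position: [648.0, 17.3, 167.7]
tcp_rot: [-2.227, -2.216, 0.0]
wrist_force: [-0.0, 0.4, -0.0]
finger_gap: 68.2
grip_force: 0.0
```

Emit:
servo_tool --pt "0 0 -0.005" --pt "0 0 -0.01" --pt "0 0 -0.015" --pt "0 0 -0.015" --pt "0 0 -0.015" --pt "0 0 -0.015" --pt "0 0 -0.015" --pt "0 0 -0.015" --pt "0 0 -0.015" --pt "0 0 0" --pt "0 0 0" --spin '[0,0,0,0,0,0,0,0,0,0,0]'

```text
time_s: 71.67
position: [648.5, 17.5, 289.2]
tcp_rot: [2.226, 2.215, 0.003]
wrist_force: [-0.1, -0.3, 0.1]
finger_gap: 68.0
grip_force: 0.0
```

```bash
python3 - <<'E'
from h import *
st(); snap('wrist','w26');snap('scene','s26')
for f in('w26','s26'):
    W,p=cloud(f); C=sel(W,(600,700),(-160,200),(166,180)); print(f,rect(C),line(C))
    for e in((-86,-60),(95,122)):
        C=sel(W,(622,674),(e[0]-8,e[1]+8),(168.5,182)); print(np.round(np.percentile(C[:,1],[1,99]),1))
seated('s26',(-81,-15,117)); seated('w26',(-81,-15,117))
crops('c26','26',(200,170,440,350))
E
```

```text
71.67 [648.5  17.5 289.2] [ 0.005  1.     0.003  1.    -0.005  0.     0.     0.003 -1.   ] F [-0.1 -0.3  0.1] gap 68.0 0.0
w26 (array([646.8,   2. ]), array([291.6,  36. ]), 89.5, 'med', array([647.4,  36.9, 169.8]), 19585) ('x=646.9+0.0087*y yrange', array([-130. ,  140.5]), 'z', np.float64(169.8))
[-81.8 -52.2]
[ 87.5 117.1]
s26 (array([646.6,  17.8]), array([323.5,  44.3]), 89.6, 'med', array([644.8,  24.6, 172.1]), 951) ('x=644.6+0.0101*y yrange', array([-137.2,  174.7]), 'z', np.float64(172.1))
[-89.6 -52.3]
[ 87.8 127.6]
s26 -81 (array([584.9, -80.2]), array([22. , 13.7]), 85.8, 'med', array([582.1, -79.5, 144. ]), 46)
s26 -15 (array([585. , -13.2]), array([15.5, 21.8]), 8.2, 'med', array([583.2, -12.4, 144.1]), 51)
s26 117 (array([587.4, 118. ]), array([13.3, 22.2]), 0.5, 'med', array([584.5, 119.4, 143.8]), 53)
w26 -81 (array([585.6, -81.2]), array([22. , 11.9]), 87.8, 'med', array([586.2, -80.4, 142.4]), 434)
w26 -15 (array([586.4, -14.7]), array([22.4, 12.4]), 87.6, 'med', array([587.1, -13.6, 142.5]), 531)
w26 117 (array([587.7, 117. ]), array([22.1, 12.8]), 89.4, 'med', array([588.3, 116.8, 142.7]), 805)
```

View pics/c26.png

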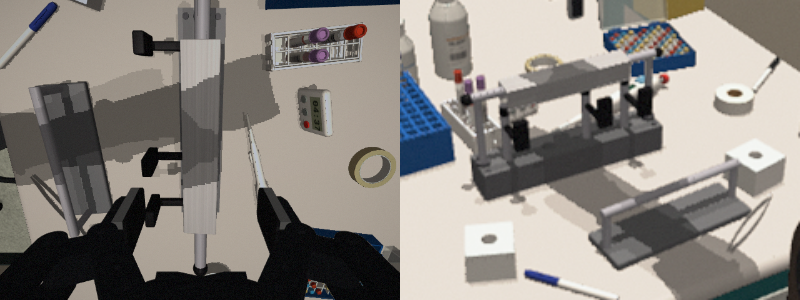

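```bash
python3 -c "
from bench import bot
print(bot.close_job())"
```

```text
the job is handed in; nothing more can be done
None
```

The job is handed in with all three probes present standing upright in wells and the cover hung back on the block's rail, centred over the wells to within about 1 mm; one seated probe was knocked leaning on the way and stood up again, and no score came back.

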